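# Change over the tubes in a drawer incubator

### The arm

A 7-joint arm with a two-finger parallel gripper is mounted at the origin on a cart in front of the work surface, level with it; the furniture and walls round the work are solid. World frame = base frame: x ahead of the robot, y to its left, z up, the work surface at z = 0. Lengths are in m, angles in rad, forces in N, time in s.
With the tool pointing down it reaches from about 0.425 to 0.825 m from the base axis. Payload 3.6 kg.
Tool frame: the origin (TCP) lies at the very end of the fingers, on their centre line; the grasp point (between the pads) lies 19 mm behind it; z points along the fingers, y is the line along which they close (so a half turn about z gives the same grasp; the last joint's range is limited). The gripper opens to 85 mm and grips with 20 to 120 N. Pads are 22 mm wide; open, the fingers measure 114 mm over their backs; the gripper's body (76 mm by 85 mm) begins 54 mm behind the grasp point. The pads swing forward as they close: fully open they stand 13 mm farther back than shut.
Start: joints at [-1.373, 0.615, -0.013, 1.423, 0.008, 1.103, -0.04], TCP at [0.144, 0.634, 0.231] pointing down, gripper open.
Joint ranges: [-3.12, 3.12], [-0.3, 2.06], [-1.34, 1.32], [0.26, 2.42], [-1.36, 4.5], [0.01, 1.98], [-2.84, 2.84]. Speed limits (rad/s): [2.79, 2.79, 3.14, 3.14, 3.14, 3.14, 3.14].

### API

Orientations are given as a unit quaternion [x, y, z, w].
In Python, from cell import bot gives the robot as it stands.
- The arm moves only by the tool play_rows, never from a script. Its argument "commands" is a list that holds one entry, the list of rows, each a list of 7 numbers: the shift along the tool's x, y, z in cm, then the turn, a rotation vector about the tool's x, y, z in degrees, then the finger opening in cm, from 0 to 8.54. A call has 1 to 8 rows; each row shifts and turns the commanded pose from where the row before left it, along the tool's axes as they then stand; what a row does not reach is not made up. A row lasts 1/10 s, in which the tool goes at most 50 mm and 8.59 degrees, less where a joint would pass 70% of its speed; a pose out of reach is approached as far as the arm can. A call is refused whole if a number of a shift passes 5 or a number of a turn 8.59, either way. A call with a gripper value outside its range is refused whole. The fingers move at their own pace and stop on an object; "force" is the grip in N (left out, the last holds). Time passes only in rows, so rows that do not move let the fingers close. It gives the time, the measured TCP pose, the force, the opening and the grip force at its end, in the units of the state.
- bot.get_state(): the state, without advancing time (a new reading comes with each control period).
- bot.snapshot(name): name is "side" or "top"; returns the picture (384x512x3 uint8, red, green, blue); there is no depth.
- bot.camera_info(name): a dict with "fx", "fy", "cx", "cy" (pixels), "dist" ([k1, k2, p1, p2, k3] as OpenCV has them; the pictures are not rectified), "pose" (4x4, takes a point from camera to world coordinates). Camera axes: x right, y up, looking along -z (the intrinsics and any distortion apply to the point x, -y, -z); pixel columns grow to the right and rows downward; lengths in m; the calibration is good to about 2 mm. A picture is of the moment at which its call begins. camera_info takes no time and is no camera call.
- bot.close_job(): hands the job in; it is judged then, once.
The state is a dict: "time_s": time; "joint_pos": joint angles; "dq": joint speeds; "joint_torque": joint torques, N m; "tool_pos": TCP position; "eef_rot": TCP orientation; "contact_force": force on the tool from outside, world axes, zero at the start; "torque": the same for the moment, N m; "opening": opening from 0.0 (shut) to 1.0 (fully open); "grip_force": force on a finger pad.
Only numpy, scipy, OpenCV 4.12 (cv2) and the standard library are available. Lean on these libraries where they do the work, as an engineer would, in place of code of your own. Each camera call takes 0.05 s, during which the arm holds its last target. There are 200 camera calls.

### The job

The incubation run is over: turn the incubator's heater dial back to off (the white dot), then pull the drawer out to its stop, move every orange-capped tube from the drawer into a notch of the steel cooling rack, and lay every blue-capped tube from the bench in a notch of the drawer's cradle, one tube to a notch. Then push the drawer fully home and start the next run by turning the dial until its white line points at the red tab. Keep the dial off whenever the drawer is out, and do not disturb the other things on the bench.

Things in the scene. Friction and masses are not known exactly. Their poses are not given: they have to be found in the camera images.
- dial (a joint): the heater dial on top of the incubator: 0 = off (white line at the large white dot of the scale, end stop), grows clockwise seen from above, in rad, up to 4.71. Light friction (about 0.03 N m), stays where left
- set_tab (a joint): where the red tab stands on the dial's scale, in rad, same zero and sense as dial: the dial points at the tab when both values are equal. The tab is stiff and stands only 4 mm above the panel: leave it where it is
- drawer (a joint): the incubator's drawer: 0 = fully home, 0.15 m = pulled out to its stop. About 2.5 N of friction, stays where left; it runs along the incubator's own x axis (pull toward the front)
- incubator: white drawer incubator, 240 deep (x) x 232 wide (y) x 112 mm high, fast on the bench; origin at the centre of its underside, x axis to its back, z up. Dial on the front left of its top, microplates on the back half (to 30 mm above it). Swing clear of the tall black computer at the left of the bench (x 0.45 to 0.82, y 0.38 to 0.58 m, about 0.5 m high)
- drawer_handle (a point): centre of the drawer's steel bar handle, which moves with the drawer: a round bar 10 mm thick, 110 mm long along the point's y axis, 38 mm in front of the drawer's front face (33 mm of clear space behind the bar), 80 mm above the bench; x axis pointing into the incubator. It can be pinched from above
- dial_top (a point): on the dial's axis, at the top of the knob, 36 mm above the incubator's top. The knob is a black upright bar grip 50 mm long (along this point's x axis), 13 mm thick (y axis) and 28 mm high on a round skirt 54 mm across and 8 mm high; white line along its +x half
- dial_pointer (a point): point 34 mm from the dial's axis in the direction of the dial's white line, 8 mm above the incubator's top (28 mm below dial_top); turns with the dial
- red_tab (a point): the red tab on the black ring round the dial, at the same 34 mm radius and height as dial_pointer: the two coincide when the dial points at the tab
- drawer_notch_1 (a point): left notch of the cradle in the drawer, moving with it: the point where a seated tube's centre belongs, 30 mm above the drawer's floor; the tube lies along this point's x axis, cap either way. Notches stand 58 mm apart, in V strips at 27 mm either side of the centre, open between the strips; drawer walls rise to 3 mm above the tube centres, and the drawer front, 72 mm ahead, to 49 mm above them
- drawer_notch_2 (a point): middle notch of the cradle in the drawer, moving with it: the point where a seated tube's centre belongs, 30 mm above the drawer's floor; the tube lies along this point's x axis, cap either way. Notches stand 58 mm apart, in V strips at 27 mm either side of the centre, open between the strips; drawer walls rise to 3 mm above the tube centres, and the drawer front, 72 mm ahead, to 49 mm above them
- drawer_notch_3 (a point): right notch of the cradle in the drawer, moving with it: the point where a seated tube's centre belongs, 30 mm above the drawer's floor; the tube lies along this point's x axis, cap either way. Notches stand 58 mm apart, in V strips at 27 mm either side of the centre, open between the strips; drawer walls rise to 3 mm above the tube centres, and the drawer front, 72 mm ahead, to 49 mm above them
- rack_notch_1 (a point): notch 1 of 3 of the steel cooling rack (84x172x29 mm, fast on the bench): the point where a seated tube's centre belongs, 32 mm above the bench; the tube lies along this point's x axis, cap either way. Notches stand 58 mm apart, in V strips at 27 mm either side of the centre, open between the strips
- rack_notch_2 (a point): notch 2 of 3 of the steel cooling rack (84x172x29 mm, fast on the bench): the point where a seated tube's centre belongs, 32 mm above the bench; the tube lies along this point's x axis, cap either way. Notches stand 58 mm apart, in V strips at 27 mm either side of the centre, open between the strips
- rack_notch_3 (a point): notch 3 of 3 of the steel cooling rack (84x172x29 mm, fast on the bench): the point where a seated tube's centre belongs, 32 mm above the bench; the tube lies along this point's x axis, cap either way. Notches stand 58 mm apart, in V strips at 27 mm either side of the centre, open between the strips
- blue_1 (a point): new 50 ml conical tube with a screw cap of BLUE plastic, 110 mm long, body 28 mm thick (grip it there), cap 34 mm; it does not roll. Centre of the tube; y axis along the tube, cap at its -y end. Starts lying on the bench in front of the rack (centre 17 mm up). May be absent
- orange_1 (a point): finished 50 ml conical tube with a screw cap of ORANGE plastic, 110 mm long, body 28 mm thick (grip it there), cap 34 mm; it does not roll. Centre of the tube; y axis along the tube, cap at its -y end. Starts in the drawer's cradle. May be absent
- blue_2 (a point): new 50 ml conical tube with a screw cap of BLUE plastic, 110 mm long, body 28 mm thick (grip it there), cap 34 mm; it does not roll. Centre of the tube; y axis along the tube, cap at its -y end. Starts lying on the bench in front of the rack (centre 17 mm up). May be absent
- orange_2 (a point): finished 50 ml conical tube with a screw cap of ORANGE plastic, 110 mm long, body 28 mm thick (grip it there), cap 34 mm; it does not roll. Centre of the tube; y axis along the tube, cap at its -y end. Starts in the drawer's cradle. May be absent
- blue_3 (a point): new 50 ml conical tube with a screw cap of BLUE plastic, 110 mm long, body 28 mm thick (grip it there), cap 34 mm; it does not roll. Centre of the tube; y axis along the tube, cap at its -y end. Starts lying on the bench in front of the rack (centre 17 mm up). May be absent
- orange_3 (a point): finished 50 ml conical tube with a screw cap of ORANGE plastic, 110 mm long, body 28 mm thick (grip it there), cap 34 mm; it does not roll. Centre of the tube; y axis along the tube, cap at its -y end. Starts in the drawer's cradle. May be absent
- timer: grey-white lab timer, 68x62x18 mm, lying near the front edge of the bench (bystander; origin at the centre of its underside)
- scissors: blue-handled scissors, 199x87x9 mm, lying near the front edge of the bench (bystander; origin at the centre of its underside)
- tape_roll_b: small black tape roll, 59 mm across, 19 mm high, at the right front of the bench (bystander; origin at the centre of its underside)
Mind the look-alikes: they are no part of the job. Leave any pink look-alike of the part that bears blue_1 alone.

How it is judged:
By the outcome, as a careful person would: the job done as asked, in the order asked, and still so for the second after the job is handed in, with the robot touching nothing.
Of orange_tube_1, orange_tube_2, orange_tube_3 only 2 to 3 are there at a start; the rules pass over those that are not, and their reading is None.
Of blue_tube_1, blue_tube_2, blue_tube_3 only 2 to 3 are there at a start; the rules pass over those that are not, and their reading is None.
At some moment in a run one of orange_tube_1, orange_tube_2, orange_tube_3 may be knocked a few centimetres aside while the robot is not near it.
Once in a run the grip may slacken for a moment while it holds something.
It also fails if it takes over 208 s, if anything falls off the work surface, if the arm or the gripper's body presses on something with over 40 N, if the wrist force passes 120 N, or if a joint passes its speed limit or range.

## Working session

There is one attempt and no reset: what is moved stays moved. The work goes in short steps, Python scripts to look and compute and a tool call to move; the robot and the scene stay as the last step left them, time stands still between calls to the robot, and variables do not carry over. Pictures are saved under pics/ and viewed, at most 14 in all, crops included, and the job is handed in when it is done.

Besides the shell and the picture viewer there is one more tool, called after "Request:" as name(argument=value, ...), one argument or row to a line, values as JSON. play_rows: Moves the arm, as the interface text tells. Its arguments: {"type":"object","properties":{"commands":{"type":"array"},"force":{"type":"number"}},"required":["commands"]}

```bash
mkdir -p pics; ls; cat > h.py <<'E'
import numpy as np, cv2
from cell import bot
from scipy.spatial.transform import Rotation as R
def snap(n,f=None):
    im=bot.snapshot(n)
    if f: cv2.imwrite('pics/'+f,im[:,:,::-1])
    return im
def K(n):
    c=bot.camera_info(n); return np.array([[c['fx'],0,c['cx']],[0,c['fy'],c['cy']],[0,0,1.]]),np.array(c['dist'],float),np.array(c['pose'])
def ray(n,px):
    k,d,T=K(n); u=cv2.undistortPoints(np.array(px,float).reshape(-1,1,2),k,d).reshape(-1,2)
    v=np.c_[u[:,0],-u[:,1],-np.ones(len(u))]@T[:3,:3].T
    return T[:3,3],v
def onz(n,px,z):
    o,v=ray(n,px); return o+v*((z-o[2])/v[:,2])[:,None]
def proj(n,P):
    k,d,T=K(n); q=(np.array(P,float).reshape(-1,3)-T[:3,3])@T[:3,:3]
    return cv2.projectPoints(q*[1,-1,-1],np.zeros(3),np.zeros(3),k,d)[0].reshape(-1,2)
E
python3 - <<'E'
from h import *
for n in('side','top'):
    im=snap(n,n+'0.png'); k,d,T=K(n); print(n,k[0],k[1],d,T.round(3).tolist())
s=bot.get_state(); print(s)
a=cv2.imread('pics/side0.png');cv2.imwrite('pics/t0.png',cv2.resize(cv2.imread('pics/top0.png'),(800,600)));cv2.imwrite('pics/s0.png',cv2.resize(a,(800,600)))
E
```

```text
pics
side [407.97416187   0.         257.14060004] [  0.         407.97416187 182.61806932] [0.04711208 0.         0.         0.         0.        ] [[0.564, 0.717, -0.41, 0.087], [-0.825, 0.482, -0.294, -0.36], [-0.014, 0.504, 0.863, 1.105], [0.0, 0.0, 0.0, 1.0]]
top [363.32176004   0.         259.41343903] [  0.         363.32176004 192.57580229] [-0.0895368  0.         0.         0.         0.       ] [[0.005, 0.997, -0.078, 0.459], [-1.0, 0.003, -0.02, -0.049], [-0.02, 0.078, 0.997, 1.237], [0.0, 0.0, 0.0, 1.0]]
{'time_s': 0.1, 'joint_pos': array([-1.37350629,  0.61580444, -0.01263276,  1.42474307,  0.00808297,
        1.1034593 , -0.04038151]), 'dq': array([ 0.00139124, -0.00278636,  0.00016483, -0.00415512,  0.00029318,
        0.00155989,  0.00131655]), 'joint_torque': array([ 1.49994867e-03, -4.70385575e+01,  2.60315482e-01, -1.71571594e+01,
        1.01055385e-02,  5.91394040e-03, -5.98882821e-06]), 'tool_pos': array([0.14407183, 0.63310815, 0.23026424]), 'eef_rot': array([ 1.11617073e-01,  9.93750588e-01, -1.17531152e-03, -1.28827802e-04]), 'contact_force': array([ 0.13787786, -0.17073483,  0.26879835]), 'torque': array([-0.02729769, -0.00484267, -0.03803228]), 'grip_force': 0.0, 'opening': 1.005957310532376}
```

View pics/t0.png

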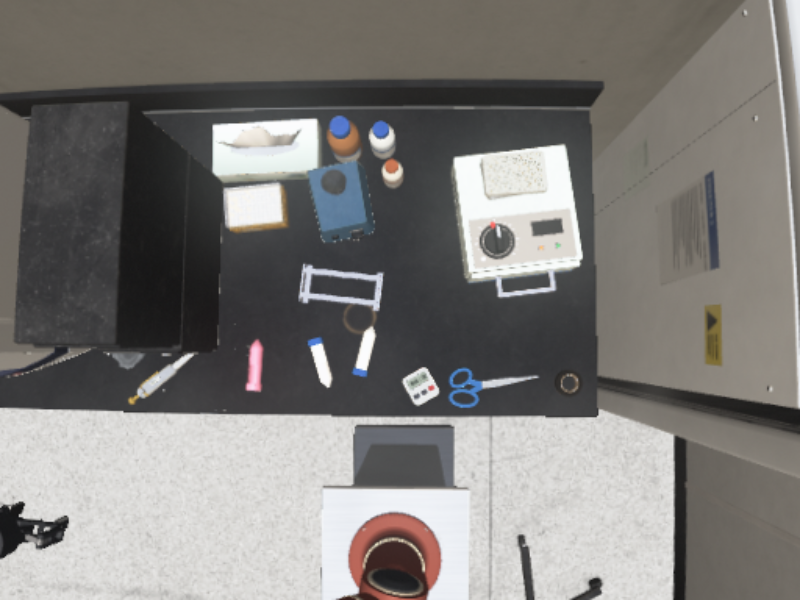

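View pics/s0.png

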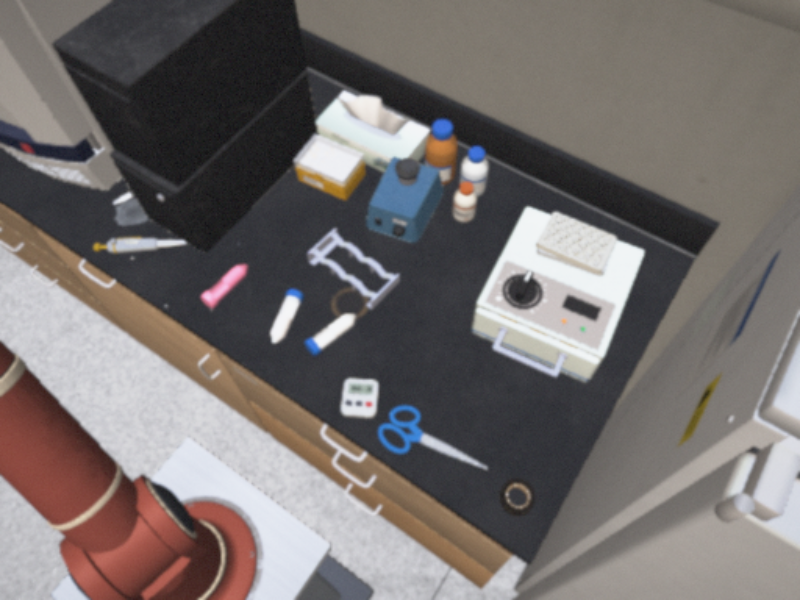

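The top view (800x600) shows the dial at (497,240), the handle at (526,290) and the rack at (342,287). Two blue-capped tubes lie at (319,362) and (365,352), and the pink look-alike is at (255,365), so it will be left alone. Next I'll enlarge the parts and measure them.

```bash
python3 - <<'E'
from h import *
t=cv2.imread('pics/top0.png'); s=cv2.imread('pics/side0.png')
a=cv2.resize(t[90:195,285:375],None,fx=5,fy=5,interpolation=cv2.INTER_CUBIC)
b=cv2.resize(t[165:255,150:250],None,fx=5,fy=5,interpolation=cv2.INTER_CUBIC)
cv2.imwrite('pics/c1.png',a); cv2.imwrite('pics/c2.png',b)
hsv=cv2.cvtColor(t,cv2.COLOR_BGR2HSV)
m=cv2.inRange(hsv,(100,120,60),(125,255,255)); 
def comps(m,mn=15):
    n,l,st,c=cv2.connectedComponentsWithStats(m)
    return [(c[i],st[i],l==i) for i in range(1,n) if st[i,4]>=mn]
for nm,im in(('top',t),('side',s)):
    hs=cv2.cvtColor(im,cv2.COLOR_BGR2HSV)
    print(nm)
    for c,st,_ in comps(cv2.inRange(hs,(100,120,90),(125,255,255))): print('blue',c.round(1),st,onz(nm,c,.017).round(3))
    w=cv2.inRange(hs,(0,0,150),(179,110,255))
    for c,st,mk in comps(w,40):
        if st[4]<1500:
            p=np.argwhere(mk)[:,::-1]; r=cv2.minAreaRect(p.astype(np.float32)); print('white',c.round(1),st[4],np.round(r[0]+r[1]+(r[2],),1),onz(nm,c,.017).round(3)[0])
    rd=cv2.inRange(hs,(0,140,90),(8,255,255))|cv2.inRange(hs,(172,140,90),(179,255,255))
    for c,st,_ in comps(rd,3): 
        if st[4]<400: print('red',c.round(1),st[4],onz(nm,c,.12).round(3))
E
```

```text
top
blue [217.1  80.7] [211  74  13  14 137] [[0.945 0.126 0.017]]
blue [243.2  82.2] [239  77  10  11  86] [[0.939 0.034 0.017]]
blue [201.1 218.1] [197 216  10   6  37] [[0.467 0.173 0.017]]
blue [229.6 238. ] [225 235  10   6  37] [[0.401 0.075 0.017]]
blue [297.1 248. ] [287 235  21  26 235] [[ 0.369 -0.15   0.017]]
white [504.2 132.8] 799 [503.5 129.9 260.7   6.5  86.1] [ 0.768 -0.888  0.017]
white [508.1  31.4] 490 [506.  47.  10.  94.  -0.] [ 1.155 -0.941  0.017]
white [244.2  89.6] 145 [244.2  88.8  14.6  16.1  84.8] [0.912 0.031 0.017]
white [250.8 111.2] 97 [250.8 110.3  11.8  13.1  82.9] [0.835 0.007 0.017]
white [161.9 131.3] 998 [162.2 132.   27.7  38.5  84. ] [0.765 0.315 0.017]
white [217.3 183.2] 523 [217.7 183.8  51.8  23.8   6.8] [0.585 0.119 0.017]
white [233.7 223.2] 211 [233.9 222.5   7.8  28.1  14. ] [0.45  0.062 0.017]
white [162.8 234.5] 261 [162.4 233.3   9.2  32.8   3.6] [0.41  0.302 0.017]
white [205.5 232.7] 211 [205.8 233.5  28.3   7.8  74.1] [0.418 0.157 0.017]
white [103.  240.7] 267 [105.2 238.6   8.1  43.6  51.3] [0.386 0.511 0.017]
white [268.8 246.8
[... 5823 characters left out ...]
] 6 [[-0.081  0.107  0.12 ]]
red [161.  359.7] 3 [[ 0.06  -0.104  0.12 ]]
red [ 75.  361.3] 3 [[-0.047  0.052  0.12 ]]
red [150.1 362. ] 9 [[ 0.043 -0.087  0.12 ]]
red [ 75.9 366.8] 52 [[-0.053  0.042  0.12 ]]
red [ 93.1 365. ] 8 [[-0.03   0.013  0.12 ]]
red [148.3 368.5] 6 [[ 0.031 -0.093  0.12 ]]
red [ 67.8 377.5] 55 [[-0.078  0.04   0.12 ]]
red [ 84.2 371.5] 4 [[-0.05  0.02  0.12]]
red [113.3 371.3] 3 [[-0.015 -0.033  0.12 ]]
red [ 60. 375.] 3 [[-0.083  0.058  0.12 ]]
red [ 80.  375.2] 4 [[-0.06   0.022  0.12 ]]
red [145.7 376. ] 3 [[ 0.017 -0.098  0.12 ]]
red [ 60.2 379.2] 6 [[-0.089  0.051  0.12 ]]
red [ 61.3 382.2] 6 [[-0.091  0.045  0.12 ]]
red [141.3 380.7] 3 [[ 0.005 -0.096  0.12 ]]
```

View pics/c1.png

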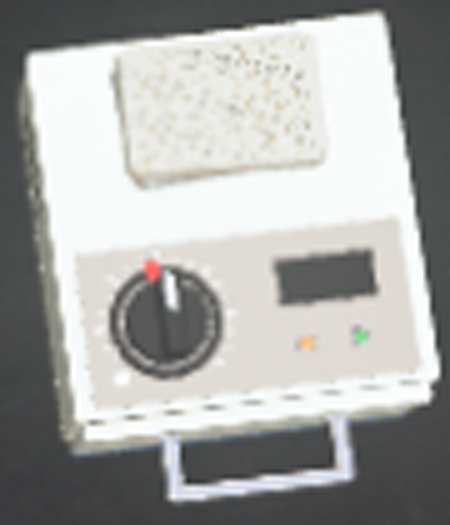

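View pics/c2.png

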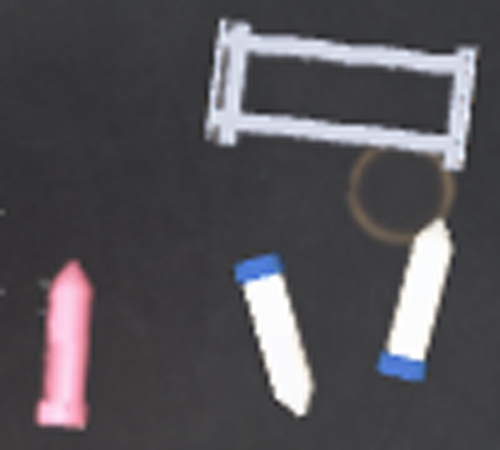

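```bash
python3 - <<'E'
from h import *
c=lambda p,o:(np.array(p,float)+.5)/5+np.array(o)-.5
o1=(285,90);o2=(150,165)
def sh(nm,p,o,z):
    P=onz('top',c(p,o),z); print(nm,P.round(4).tolist()); return P
top=sh('inc top corners',[(28,53),(383,13),(437,372),(76,422)],o1,.112)
for i in range(4): d=top[(i+1)%4]-top[i]; print(np.linalg.norm(d).round(4),np.degrees(np.arctan2(d[1],d[0])).round(1))
r=sh('ring,dot,tab',[(167,320),(122,379),(151,270)],o1,.116)
l=sh('line ends',[(168,272),(175,308)],o1,.148)
h=sh('handle',[(175,492),(348,477)],o1,.085)
rk=sh('rack corners',[(222,22),(474,50),(455,165),(210,140)],o2,.029); print(rk.mean(0))
for i in range(4): d=rk[(i+1)%4]-rk[i]; print(np.linalg.norm(d).round(4),np.degrees(np.arctan2(d[1],d[0])).round(1))
a=sh('tubeL cap,tip',[(257,260),(301,415)],o2,.017);b=sh('tubeR cap,tip',[(401,376),(440,222)],o2,.017)
for t in(a,b): d=t[1]-t[0]; print(t.mean(0),np.linalg.norm(d),np.degrees(np.arctan2(d[1],d[0])))
# two-view triangulation of dial: side image red tab / line
s=cv2.imread('pics/side0.png'); cv2.imwrite('pics/c3.png',cv2.resize(s[125:250,295:420],None,fx=4.8,fy=4.8,interpolation=cv2.INTER_CUBIC))
for P in (r[0],r[2],top[0],top[2]): print(proj('side',P))
E
```

```text
inc top corners [[0.8417, -0.1224, 0.112], [0.8698, -0.3503, 0.112], [0.6373, -0.3784, 0.112], [0.6047, -0.1513, 0.112]]
0.2296 -83.0
0.2342 -173.1
0.2294 98.2
0.2387 7.0
ring,dot,tab [[0.6686, -0.2082, 0.116], [0.6312, -0.1798, 0.116], [0.7003, -0.1985, 0.116]]
line ends [[0.6922, -0.2046, 0.148], [0.67, -0.2086, 0.148]]
handle [[0.5636, -0.2167, 0.085], [0.5736, -0.3275, 0.085]]
rack corners [[0.6318, 0.1972, 0.029], [0.613, 0.0266, 0.029], [0.5357, 0.0386, 0.029], [0.5518, 0.2038, 0.029]]
[0.58306317 0.11655691 0.029     ]
0.1717 -96.3
0.0782 171.1
0.1659 84.4
0.0802 -4.7
tubeL cap,tip [[0.4717, 0.1728, 0.017], [0.3681, 0.1416, 0.017]]
tubeR cap,tip [[0.3947, 0.0746, 0.017], [0.498, 0.0493, 0.017]]
[0.41991192 0.15718371 0.017     ] 0.1082013595239857 -163.24249081307218
[0.44634441 0.06192984 0.017     ] 0.10630331832467528 -13.758473462078623
[[334.99449379 185.77394146]]
[[337.44601069 176.02010487]]
[[337.69290297 131.47238251]]
[[386.36917184 226.49293089]]
```

View pics/c3.png

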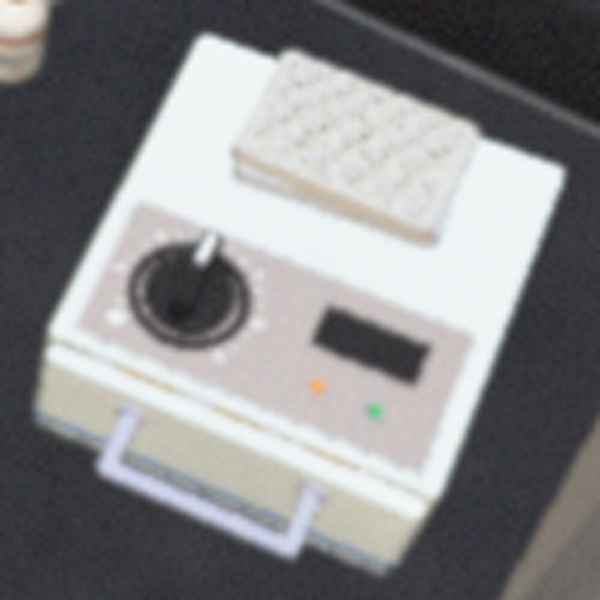

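The side crop agrees with the top view: the dial points just past the red tab. Its measured angle is about 2.3 rad and the tab's about 2.2, and the white dot is at the front left. The incubator yaw is about 7°. Next I'll write the planner and start moving.

```bash
cat >> h.py <<'E'
def plan(wps,o=None,step=4.0):
    """wps: list of (x,y,z,phi_deg); prints turn then shift rows per leg"""
    s=bot.get_state(); p=np.array(s['tool_pos']); Rm=R.from_quat(s['eef_rot']).as_matrix()
    print('t %.1f'%s['time_s'],'at',p.round(4),'phi',np.degrees(np.arctan2(Rm[1,0],Rm[0,0])).round(2),'tiltz',Rm[:,2].round(4),'o',round(s['opening']*8.54,2),'F',np.round(s['contact_force'],1),'M',np.round(s['torque'],2),'g',round(s['grip_force'],1))
    ph=np.degrees(np.arctan2(Rm[1,0],Rm[0,0]))
    for x,y,z,f in wps:
        d=np.array([x,y,z])-p; a=np.radians(ph)
        X=np.array([np.cos(a),np.sin(a),0]);Y=np.array([np.sin(a),-np.cos(a),0])
        v=np.array([d@X,d@Y,-d[2]])*100; n=max(1,int(np.ceil(np.linalg.norm(v)/step)))
        t=ph-f; m=int(np.ceil(abs(t)/8.5-1e-6)); 
        print('shift',n,'x',(v/n).round(2).tolist(), ' turn',m,'x',round(t/max(m,1),2))
        p=np.array([x,y,z]); ph=f
E
python3 - <<'E'
from h import *
plan([(.11,.45,.25,167.2),(.33,.31,.25,167.2),(.669,-.208,.24,10),(.669,-.208,.126,10)])
E
```

```text
t 0.1 at [0.1441 0.6331 0.2303] phi 167.18 tiltz [-5.0e-04 -2.3e-03 -1.0e+00] o 8.59 F [ 0.1 -0.2  0.3] M [-0.03 -0.   -0.04] g 0.0
shift 5 x [-0.15, -3.72, -0.39]  turn 1 x -0.02
shift 7 x [-3.51, -1.25, -0.0]  turn 0 x 0.0
shift 16 x [-2.78, -2.69, 0.06]  turn 19 x 8.27
shift 3 x [0.0, 0.0, 3.8]  turn 0 x 0.0
```

Request:
play_rows(
  commands=[
    [[-0.15,-3.7,-0.4,0,0,0,5],[-0.15,-3.7,-0.4,0,0,0,5],[-0.15,-3.7,-0.4,0,0,0,5],[-0.15,-3.7,-0.4,0,0,0,5],[-0.15,-3.7,-0.4,0,0,0,5],[0,0,0,0,0,0,5]],
  ],
)

```text
time_s: 0.7
tool_pos: [0.1097, 0.4463, 0.2512]
eef_rot: [0.112, 0.994, -0.003, -0.0]
contact_force: [-0.5, 0.9, 0.1]
opening: 0.58
grip_force: 0.0
```

Request:
play_rows(
  commands=[
    [[-3.5,-1.25,0,0,0,0,5],[-3.5,-1.25,0,0,0,0,5],[-3.5,-1.25,0,0,0,0,5],[-3.5,-1.25,0,0,0,0,5],[-3.5,-1.25,0,0,0,0,5],[-3.5,-1.25,0,0,0,0,5],[-3.5,-1.25,0,0,0,0,5],[0,0,0,0,0,0,5]],
  ],
)

```text
time_s: 1.5
tool_pos: [0.3352, 0.3085, 0.2512]
eef_rot: [0.117, 0.993, -0.001, 0.002]
contact_force: [-1.0, 0.3, -0.4]
opening: 0.586
grip_force: 0.0
```

Request:
play_rows(
  commands=[
    [[-2.8,-2.7,0.05,0,0,0,4],[-2.8,-2.7,0.05,0,0,0,4],[-2.8,-2.7,0.05,0,0,0,4],[-2.8,-2.7,0.05,0,0,0,4],[-2.8,-2.7,0.05,0,0,0,4],[-2.8,-2.7,0.05,0,0,0,4],[-2.8,-2.7,0.05,0,0,0,4],[-2.8,-2.7,0.05,0,0,0,4]],
  ],
)

```text
time_s: 2.3
tool_pos: [0.5014, 0.0512, 0.247]
eef_rot: [0.111, 0.994, 0.0, -0.0]
contact_force: [0.1, 0.3, 0.9]
opening: 0.469
grip_force: 0.0
```

Request:
play_rows(
  commands=[
    [[0,0,0,0,0,8.2,4],[0,0,0,0,0,8.2,4],[0,0,0,0,0,8.2,4],[0,0,0,0,0,8.2,4],[0,0,0,0,0,8.2,4],[0,0,0,0,0,8.2,4],[0,0,0,0,0,8.2,4],[0,0,0,0,0,8.2,4]],
  ],
)

```text
time_s: 3.1
tool_pos: [0.5007, 0.0526, 0.2469]
eef_rot: [0.634, 0.773, -0.0, -0.0]
contact_force: [0.2, 0.6, -0.1]
opening: 0.466
grip_force: 0.0
```

Request:
play_rows(
  commands=[
    [[0,0,0,0,0,8.2,4],[0,0,0,0,0,8.2,4],[0,0,0,0,0,8.2,4],[0,0,0,0,0,8.2,4],[0,0,0,0,0,8.2,4],[0,0,0,0,0,8.2,4],[0,0,0,0,0,8.2,4],[0,0,0,0,0,8.2,4]],
  ],
)

```text
time_s: 3.9
tool_pos: [0.5007, 0.0527, 0.2469]
eef_rot: [0.952, 0.307, -0.0, 0.0]
contact_force: [0.0, -0.2, 0.7]
opening: 0.469
grip_force: 0.0
```

Request:
play_rows(
  commands=[
    [[0,0,0,0,0,8.2,4],[0,0,0,0,0,8.2,4],[0,0,0,0,0,8.2,4],[0,0,0,0,0,0,4]],
  ],
)

```text
time_s: 4.3
tool_pos: [0.5006, 0.0528, 0.2467]
eef_rot: [0.995, 0.1, -0.0, 0.0]
contact_force: [0.0, -0.2, 0.8]
opening: 0.473
grip_force: 0.0
```

```bash
python3 - <<'E'
from h import *
plan([(.669,-.208,.2,10),(.669,-.208,.126,10)])
print(bot.get_state()['joint_pos'].round(2))
E
```

```text
t 4.3 at [0.5006 0.0528 0.2467] phi 11.49 tiltz [-9.0e-04 -1.1e-03 -1.0e+00] o 4.04 F [ 0.  -0.2  0.8] M [ 0.04 -0.04 -0.01] g 0.0
shift 8 x [1.41, 3.61, 0.58]  turn 1 x 1.49
shift 2 x [0.0, 0.0, 3.7]  turn 0 x 0.0
[-0.76  0.51  0.94  1.83 -0.47  1.04 -1.01]
```

Request:
play_rows(
  commands=[
    [[1.4,3.6,0.6,0,0,0,4],[1.4,3.6,0.6,0,0,0,4],[1.4,3.6,0.6,0,0,0,4],[1.4,3.6,0.6,0,0,0,4],[1.4,3.6,0.6,0,0,0,4],[1.4,3.6,0.6,0,0,0,4],[1.4,3.6,0.6,0,0,0,4],[1.45,3.65,0.6,0,0,1.5,4]],
  ],
)

```text
time_s: 5.1
tool_pos: [0.6688, -0.2095, 0.1985]
eef_rot: [0.996, 0.088, -0.0, -0.001]
contact_force: [0.2, 0.5, -0.6]
opening: 0.47
grip_force: 0.0
```

Request:
play_rows(
  commands=[
    [[0,0,2.5,0,0,0,4],[0,0,2.5,0,0,0,4],[0,0,1.5,0,0,0,4],[0,0,0.8,0,0,0,4],[0,0,0,0,0,0,4]],
  ],
)

```text
time_s: 5.6
tool_pos: [0.6674, -0.208, 0.1252]
eef_rot: [0.996, 0.087, -0.001, -0.001]
contact_force: [-0.5, -0.2, 0.2]
opening: 0.464
grip_force: 0.0
```

```bash
python3 - <<'E'
from h import *
plan([(.669,-.208,.126,10)])
print(bot.get_state()['joint_pos'].round(2))
E
```

```text
t 5.6 at [ 0.6674 -0.208   0.1252] phi 9.97 tiltz [-0.0018  0.001  -1.    ] o 3.96 F [-0.5 -0.2  0.2] M [ 0.03  0.   -0.01] g 0.0
shift 1 x [0.15, 0.02, -0.08]  turn 1 x -0.03
[-0.09  0.9   0.75  1.39 -0.64  1.1  -0.64]
```

Request:
play_rows(
  commands=[
    [[0,0,0,0,0,0,0.5],[0,0,0,0,0,0,0.5],[0,0,0,0,0,0,0.5],[0,0,0,0,0,0,0.5],[0,0,0,0,0,0,0.5],[0,0,0,0,0,-3,0.5],[0,0,0,0,0,-3,0.5]],
  ],
  force=30,
)

```text
time_s: 6.3
tool_pos: [0.6677, -0.2059, 0.128]
eef_rot: [0.99, 0.14, 0.0, -0.003]
contact_force: [-2.8, 3.9, 3.8]
opening: 0.148
grip_force: 32.6
```

```bash
python3 - <<'E'
from h import *
plan([(.669,-.208,.126,10)])
E
```

```text
t 6.3 at [ 0.6677 -0.2059  0.128 ] phi 16.12 tiltz [-3.0e-04  5.1e-03 -1.0e+00] o 1.26 F [-2.8  3.9  3.8] M [0.96 0.63 0.01] g 32.6
shift 1 x [0.07, 0.24, 0.2]  turn 1 x 6.12
```

Request:
play_rows(
  commands=[
    [[0,-0.15,-0.3,0,0,-8,0.5],[0,0,0,0,0,-8,0.5],[0,0,0,0,0,-8,0.5],[0,0,0,0,0,-8,0.5],[0,0,0,0,0,-8,0.5],[0,0,0,0,0,-8,0.5],[0,0,0,0,0,-8,0.5],[0,0,0,0,0,-8,0.5]],
  ],
)

```text
time_s: 7.1
tool_pos: [0.6675, -0.2058, 0.1281]
eef_rot: [0.765, 0.644, 0.001, -0.001]
contact_force: [1.6, 0.8, -8.3]
opening: 0.143
grip_force: 30.9
```

```bash
python3 - <<'E'
from h import *
plan([(.668,-.206,.128,142)])
E
```

```text
t 7.1 at [ 0.6675 -0.2058  0.1281] phi 80.25 tiltz [-1.0e-04  1.9e-03 -1.0e+00] o 1.22 F [ 1.6  0.8 -8.3] M [ 0.15 -0.54  0.  ] g 30.9
shift 1 x [-0.01, 0.05, 0.01]  turn 8 x -7.72
```

Request:
play_rows(
  commands=[
    [[0,0,0.15,0,0,-8,0.5],[0,0,0,0,0,-8,0.5],[0,0,0,0,0,-8,0.5],[0,0,0,0,0,-8,0.5],[0,0,0,0,0,-8,0.5],[0,0,0,0,0,-8,0.5],[0,0,0,0,0,-5,0.5],[0,0,0,0,0,-3,0.5]],
  ],
)

```text
time_s: 7.9
tool_pos: [0.6675, -0.2059, 0.1281]
eef_rot: [0.374, 0.927, 0.001, -0.0]
contact_force: [1.3, 2.2, -3.2]
opening: 0.144
grip_force: 31.7
```

```bash
python3 - <<'E'
from h import *
plan([(.668,-.206,.128,142)])
E
```

```text
t 7.9 at [ 0.6675 -0.2059  0.1281] phi 136.08 tiltz [ 6.0e-04  2.2e-03 -1.0e+00] o 1.23 F [ 1.3  2.2 -3.2] M [ 0.44 -0.16 -0.01] g 31.7
shift 1 x [-0.04, 0.02, 0.01]  turn 1 x -5.92
```

Request:
play_rows(
  commands=[
    [[0,0,0,0,0,-3,0.5],[0,0,0,0,0,-2,0.5]],
  ],
)

```text
time_s: 8.1
tool_pos: [0.6675, -0.2058, 0.1281]
eef_rot: [0.334, 0.943, 0.001, -0.0]
contact_force: [0.7, 3.0, -3.1]
opening: 0.142
grip_force: 31.7
```

Request:
play_rows(
  commands=[
    [[0,0,0,0,0,-2,0.5],[0,0,0,0,0,0,0.5]],
  ],
)

```text
time_s: 8.3
tool_pos: [0.6675, -0.2059, 0.1281]
eef_rot: [0.318, 0.948, 0.001, -0.0]
contact_force: [-0.4, 4.3, -1.7]
opening: 0.146
grip_force: 32.0
```

```bash
python3 - <<'E'
from h import *
plan([(.668,-.206,.128,142)])
E
```

```text
t 8.3 at [ 0.6675 -0.2059  0.1281] phi 142.89 tiltz [ 4.0e-04  2.4e-03 -1.0e+00] o 1.24 F [-0.4  4.3 -1.7] M [ 0.91 -0.05 -0.26] g 32.0
shift 1 x [-0.05, 0.02, 0.01]  turn 1 x 0.89
```

Request:
play_rows(
  commands=[
    [[0,0,0,0,0,-1.5,0.5],[0,0,0,0,0,0,0.5]],
  ],
)

```text
time_s: 8.5
tool_pos: [0.6675, -0.2059, 0.1281]
eef_rot: [0.306, 0.952, 0.001, -0.0]
contact_force: [0.3, 4.8, -1.4]
opening: 0.145
grip_force: 36.0
```

```bash
python3 - <<'E'
from h import *
plan([(.668,-.206,.128,142)])
E
```

```text
t 8.5 at [ 0.6675 -0.2059  0.1281] phi 144.34 tiltz [ 4.0e-04  2.8e-03 -1.0e+00] o 1.24 F [ 0.3  4.8 -1.4] M [ 1.21 -0.08 -0.69] g 36.0
shift 1 x [-0.04, 0.02, 0.01]  turn 1 x 2.34
```

Request:
play_rows(
  commands=[
    [[0,0,0,0,0,2,0.5],[0,0,0,0,0,0,3],[0,0,0,0,0,0,3],[0,0,-2,0,0,0,3],[0,0,-3,0,0,0,3],[0,0,-3,0,0,0,3]],
  ],
)

```text
time_s: 9.1
tool_pos: [0.6667, -0.21, 0.209]
eef_rot: [0.323, 0.946, -0.002, 0.0]
contact_force: [-0.2, -0.0, 0.2]
opening: 0.352
grip_force: 0.0
```

Request:
play_rows(
  commands=[
    [[0,0,0,0,0,7.6,3],[0,0,0,0,0,7.6,3],[0,0,0,0,0,7.6,3],[0,0,0,0,0,7.6,3],[0,0,0,0,0,7.6,3],[0,0,0,0,0,7.6,3],[0,0,0,0,0,0,3]],
  ],
)

```text
time_s: 9.8
tool_pos: [0.6671, -0.2094, 0.2085]
eef_rot: [0.664, 0.748, -0.001, 0.001]
contact_force: [-0.0, 0.3, 0.8]
opening: 0.351
grip_force: 0.0
```

```bash
python3 - <<'E'
from h import *
plan([(.568,-.270,.15,97),(.568,-.270,.061,97)])
E
```

```text
t 9.8 at [ 0.6671 -0.2094  0.2085] phi 96.76 tiltz [ 4.0e-04 -3.5e-03 -1.0e+00] o 3.0 F [-0.   0.3  0.8] M [-0.05  0.01  0.01] g 0.0
shift 4 x [-1.21, -2.64, 1.46]  turn 1 x -0.24
shift 3 x [0.0, 0.0, 2.97]  turn 0 x 0.0
```

Request:
play_rows(
  commands=[
    [[-1.2,-2.65,1.45,0,0,0,3],[-1.2,-2.65,1.45,0,0,0,3],[-1.2,-2.65,1.45,0,0,0,3],[-1.2,-2.65,1.45,0,0,0,3],[0,0,0,0,0,0,3]],
  ],
)

```text
time_s: 10.3
tool_pos: [0.5614, -0.2726, 0.1487]
eef_rot: [0.666, 0.746, -0.003, -0.002]
contact_force: [-0.5, 0.4, -0.1]
opening: 0.352
grip_force: 0.0
```

```bash
python3 - <<'E'
from h import *
im=snap('side'); cv2.imwrite('pics/d1.png',cv2.resize(im[120:280,250:450,::-1],None,fx=4,fy=3.75,interpolation=cv2.INTER_CUBIC))
plan([(.568,-.270,.061,97)])
E
```

```text
t 10.3 at [ 0.5649 -0.2708  0.1497] phi 96.64 tiltz [-0.0025 -0.0018 -1.    ] o 3.01 F [0.5 0.1 0.5] M [ 0.02 -0.02  0.03] g 0.0
shift 3 x [0.01, 0.1, 2.96]  turn 1 x -0.36
```

View pics/d1.png

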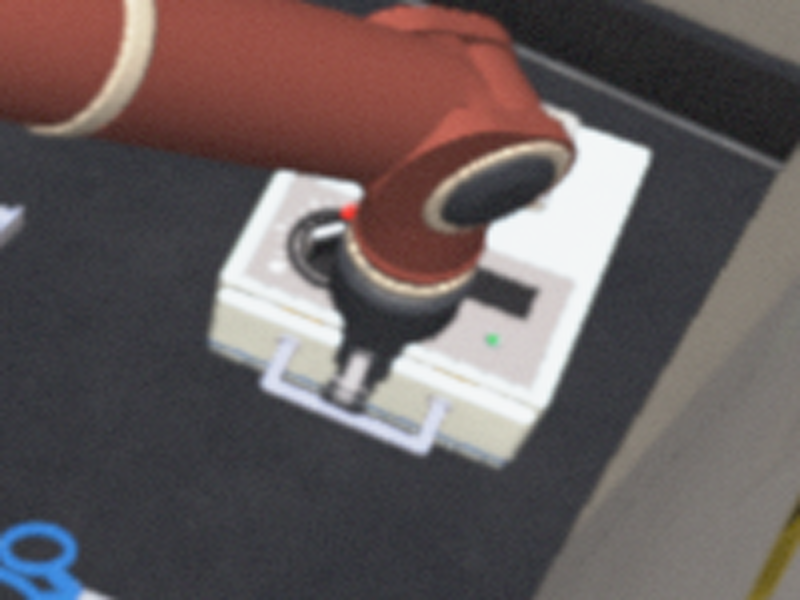

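The picture shows the gripper above the handle bar at (350,400). The dial's line points at the dot side, and the red tab is visible at (348,212). Now I'll lower and pinch.

Request:
play_rows(
  commands=[
    [[0,0.1,3,0,0,0,3],[0,0,3,0,0,0,3],[0,0,2,0,0,0,3],[0,0,0.9,0,0,0,3],[0,0,0,0,0,0,3]],
  ],
)

```text
time_s: 10.85
tool_pos: [0.5698, -0.267, 0.0612]
eef_rot: [0.663, 0.749, 0.0, 0.0]
contact_force: [0.3, 0.4, -0.1]
opening: 0.351
grip_force: 0.0
```

Request:
play_rows(
  commands=[
    [[0,0,0,0,0,0,0],[0,0,0,0,0,0,0],[0,0,0,0,0,0,0],[0,0,0,0,0,0,0],[0,0,0,0,0,0,0]],
  ],
  force=60,
)

```text
time_s: 11.35
tool_pos: [0.5687, -0.268, 0.0619]
eef_rot: [0.664, 0.748, -0.0, 0.0]
contact_force: [-3.6, 0.7, 4.7]
opening: 0.092
grip_force: 58.7
```

```bash
python3 - <<'E'
from h import *
p=bot.get_state()['tool_pos']; a=np.radians(7)
plan([(p[0]-.15*np.cos(a),p[1]-.15*np.sin(a),p[2],97)])
E
```

```text
t 11.3 at [ 0.5687 -0.268   0.0619] phi 96.8 tiltz [ 5.e-04 -8.e-04 -1.e+00] o 0.79 F [-3.6  0.7  4.7] M [0.07 0.66 0.13] g 58.7
shift 4 x [-0.01, -3.75, -0.0]  turn 1 x -0.2
```

Request:
play_rows(
  commands=[
    [[0,-1.5,0,0,0,0,0],[0,-1.5,0,0,0,0,0],[0,-1.5,0,0,0,0,0],[0,-1.5,0,0,0,0,0],[0,-1.5,0,0,0,0,0],[0,-1.5,0,0,0,0,0],[0,-1.5,0,0,0,0,0],[0,-1.5,0,0,0,0,0]],
  ],
)

```text
time_s: 12.15
tool_pos: [0.453, -0.2828, 0.0619]
eef_rot: [0.663, 0.748, 0.001, 0.004]
contact_force: [4.0, -0.7, 0.5]
opening: 0.086
grip_force: 59.5
```

Request:
play_rows(
  commands=[
    [[0,-0.8,0,0,0,0,0],[0,-0.8,0,0,0,0,0],[0,-0.6,0,0,0,0,0],[0,-0.4,0,0,0,0,0],[0,-0.4,0,0,0,0,0],[0,0,0,0,0,0,0]],
  ],
)

```text
time_s: 12.75
tool_pos: [0.4205, -0.2869, 0.0618]
eef_rot: [0.664, 0.748, -0.0, 0.002]
contact_force: [0.2, -1.5, 7.2]
opening: 0.098
grip_force: 60.3
```

```bash
python3 - <<'E'
from h import *
p=bot.get_state()['tool_pos']; print(np.linalg.norm(p-[.5687,-.268,.0619]))
plan([(.4198,-.2863,.062,97)])
E
```

```text
0.1494321825692766
t 12.8 at [ 0.4205 -0.2869  0.0618] phi 96.75 tiltz [ 0.0027 -0.003  -1.    ] o 0.84 F [ 0.2 -1.5  7.2] M [-0.33 -0.18  0.1 ] g 60.3
shift 1 x [0.07, -0.06, -0.02]  turn 1 x -0.25
```

Request:
play_rows(
  commands=[
    [[0,-0.3,0,0,0,0,0],[0,-0.3,0,0,0,0,0],[0,0,0,0,0,0,0]],
  ],
)

```text
time_s: 13.05
tool_pos: [0.4199, -0.287, 0.0619]
eef_rot: [0.663, 0.749, 0.002, 0.006]
contact_force: [9.2, -1.3, 0.1]
opening: 0.089
grip_force: 59.6
```

```bash
python3 - <<'E'
from h import *
p=bot.get_state()['tool_pos']; print(np.linalg.norm(p-[.5687,-.268,.0619]))
plan([(.4198,-.2863,.062,97)])
E
```

```text
0.15004047062284495
t 13.1 at [ 0.4199 -0.287   0.0619] phi 96.92 tiltz [ 0.0109 -0.0048 -0.9999] o 0.76 F [ 9.2 -1.3  0.1] M [-0.08 -1.88  0.06] g 59.6
shift 1 x [0.07, 0.0, -0.01]  turn 1 x -0.08
```

Request:
play_rows(
  commands=[
    [[0,0.4,0,0,0,0,0],[0,0,0,0,0,0,3],[0,0,0,0,0,0,3],[0,0,-2,0,0,0,3],[0,0,-4,0,0,0,3],[0,0,-4,0,0,0,3],[0,0,-4,0,0,0,4.5],[0,0,-4,0,0,0,4.5]],
  ],
)

```text
time_s: 13.85
tool_pos: [0.4161, -0.2845, 0.2414]
eef_rot: [0.664, 0.747, -0.0, -0.002]
contact_force: [1.1, 0.0, -1.0]
opening: 0.53
grip_force: 0.0
```

```bash
python3 - <<'E'
from h import *
plan([(.48,.05,.25,7.2)])
E
```

```text
t 13.8 at [ 0.4161 -0.2845  0.2414] phi 96.74 tiltz [-0.0033  0.0022 -1.    ] o 4.52 F [ 1.1  0.  -1. ] M [ 0.02 -0.05 -0.03] g 0.0
shift 9 x [3.61, 1.14, -0.1]  turn 11 x 8.14
```

Request:
play_rows(
  commands=[
    [[4,1.3,-0.1,0,0,0,4.5],[4,1.3,-0.1,0,0,0,4.5],[4,1.3,-0.1,0,0,0,4.5],[4,1.3,-0.1,0,0,0,4.5],[4,1.3,-0.1,0,0,0,4.5],[4,1.3,-0.1,0,0,0,4.5],[4,1.3,-0.1,0,0,0,4.5],[4,1.3,-0.1,0,0,0,4.5]],
  ],
)

```text
time_s: 14.65
tool_pos: [0.4816, 0.046, 0.2479]
eef_rot: [0.664, 0.747, -0.001, -0.001]
contact_force: [0.4, -0.2, -0.0]
opening: 0.527
grip_force: 0.0
```

Request:
play_rows(
  commands=[
    [[0,0,0,0,0,8.2,4.5],[0,0,0,0,0,8.2,4.5],[0,0,0,0,0,8.2,4.5],[0,0,0,0,0,8.2,4.5],[0,0,0,0,0,8.2,4.5],[0,0,0,0,0,8.2,4.5],[0,0,0,0,0,8.2,4.5],[0,0,0,0,0,8.2,4.5]],
  ],
)

```text
time_s: 15.45
tool_pos: [0.4815, 0.0444, 0.2477]
eef_rot: [0.964, 0.266, -0.002, -0.0]
contact_force: [-0.7, -1.1, 0.6]
opening: 0.528
grip_force: 0.0
```

Request:
play_rows(
  commands=[
    [[0,0,0,0,0,8,4.5],[0,0,0,0,0,8,4.5],[0,0,0,0,0,8,4.5],[0,0,0,0,0,0,4.5]],
  ],
)

```text
time_s: 15.85
tool_pos: [0.4817, 0.0446, 0.2477]
eef_rot: [0.998, 0.062, -0.002, 0.0]
contact_force: [-0.3, -0.1, 0.5]
opening: 0.523
grip_force: 0.0
```

```bash
python3 - <<'E'
from h import *
t=snap('top','top1.png'); s=snap('side','side1.png')
a=cv2.resize(t[90:240,270:390,::-1],None,fx=4,fy=4,interpolation=cv2.INTER_CUBIC); cv2.imwrite('pics/e.png',a)
for nm,im in(('top',t),('side',s)):
    hs=cv2.cvtColor(im,cv2.COLOR_RGB2HSV); m=cv2.inRange(hs,(5,130,120),(22,255,255))
    n,l,st,c=cv2.connectedComponentsWithStats(m)
    for i in range(1,n):
        if st[i,4]>=15 and c[i][0]>250: print(nm,c[i].round(1),st[i],onz(nm,c[i],.055).round(4))
plan([])
E
```

```text
top [250.1 105.7] [247 102   8   8  52] [[0.8422 0.0081 0.055 ]]
top [356.4 207.3] [352 206   9   4  19] [[ 0.5037 -0.3407  0.055 ]]
side [281.4  96.3] [273  87  19  19 258] [[0.9103 0.1211 0.055 ]]
side [297.8 120. ] [294 117   8   7  47] [[0.8545 0.0215 0.055 ]]
side [303.8 247. ] [299 244  10   7  46] [[ 0.4884 -0.2217  0.055 ]]
side [324.1 256.3] [319 253  11   8  48] [[ 0.4963 -0.2802  0.055 ]]
side [344.4 265.8] [339 262  11   8  50] [[ 0.5035 -0.3375  0.055 ]]
t 15.9 at [0.4822 0.0446 0.2481] phi 7.33 tiltz [-2.4e-03 -3.0e-04 -1.0e+00] o 4.52 F [0.  0.  0.3] M [ 0.01 -0.04 -0.02] g 0.0
```

View pics/e.png

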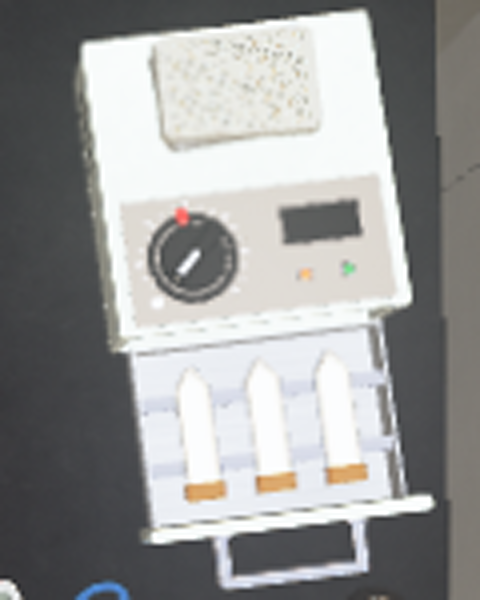

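```bash
python3 - <<'E'
from h import *
c=lambda p,o,f:(np.array(p,float)+.5)/f+np.array(o)-.5
def tri(a,b):
    o1,v1=ray('top',a);o2,v2=ray('side',b); v1=v1[0]/np.linalg.norm(v1[0]);v2=v2[0]/np.linalg.norm(v2[0])
    st=np.linalg.lstsq(np.c_[v1,-v2],o2-o1,rcond=None)[0]; p,q=o1+st[0]*v1,o2+st[1]*v2
    return (p+q)/2,np.linalg.norm(p-q)
t=cv2.imread('pics/top1.png');s=cv2.imread('pics/side1.png')
hs=lambda im:cv2.cvtColor(im,cv2.COLOR_BGR2HSV)
def cen(im,x0,x1,y0,y1):
    m=np.zeros(im.shape[:2],np.uint8); m[y0:y1,x0:x1]=cv2.inRange(hs(im),(5,90,90),(24,255,255))[y0:y1,x0:x1]
    n,l,st,ce=cv2.connectedComponentsWithStats(m); return sorted([tuple(ce[i]) for i in range(1,n) if st[i,4]>12])
ct=cen(t,300,380,195,230); cs=cen(s,280,370,230,285); print(ct,cs)
for a,b in zip(ct,cs): p,e=tri(a,b); print('cap',p.round(4),e.round(4))
o=(270,90)
for z in(.05,.06):
    for n,cap,tip in((1,(206,499),(190,366)),(2,(277,491),(260,357)),(3,(348,481),(329,349))):
        P=onz('top',c([cap,tip],o,4),z); d=P[1]-P[0]; print(z,n,P.mean(0).round(4),np.linalg.norm(d).round(4),np.degrees(np.arctan2(d[1],d[0])).round(1))
cv2.imwrite('pics/f.png',cv2.resize(s[195:315,255:415],None,fx=5,fy=5,interpolation=cv2.INTER_CUBIC))
E
```

```text
[(np.float64(320.75), np.float64(212.33333333333334)), (np.float64(338.3333333333333), np.float64(210.19444444444446)), (np.float64(356.27027027027026), np.float64(208.02702702702703))] [(np.float64(304.0), np.float64(247.0344827586207)), (np.float64(324.20338983050846), np.float64(256.4406779661017)), (np.float64(344.6461538461538), np.float64(265.9076923076923))]
cap [ 0.4867 -0.2231  0.0608] 0.0004
cap [ 0.4941 -0.2808  0.06  ] 0.0006
cap [ 0.5008 -0.3384  0.0625] 0.0004
0.05 1 [ 0.5349 -0.22    0.05  ] 0.1097 6.4
0.05 2 [ 0.5421 -0.2779  0.05  ] 0.1107 6.6
0.05 3 [ 0.5496 -0.3357  0.05  ] 0.1094 7.4
0.06 1 [ 0.5343 -0.2185  0.06  ] 0.1087 6.4
0.06 2 [ 0.5414 -0.276   0.06  ] 0.1098 6.6
0.06 3 [ 0.5489 -0.3333  0.06  ] 0.1085 7.4
```

View pics/f.png

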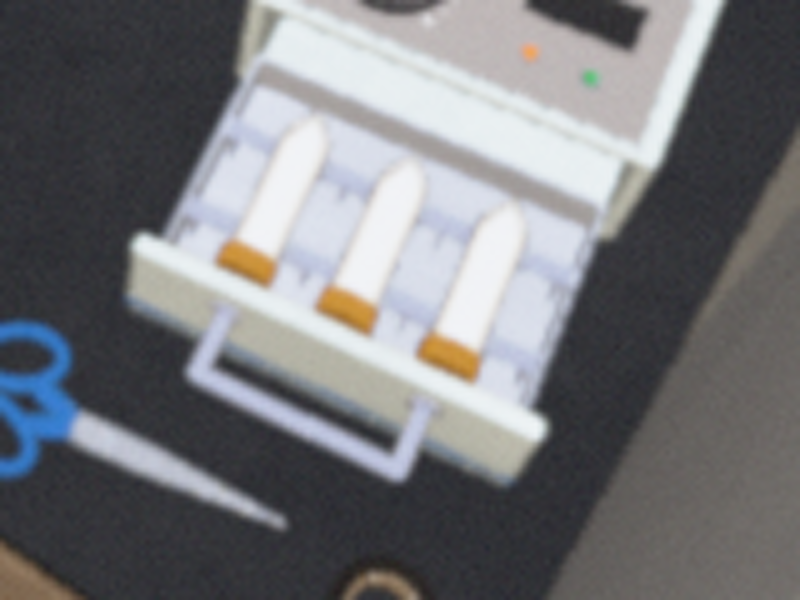

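```bash
python3 - <<'E'
from h import *
t=cv2.imread('pics/top0.png');s=cv2.imread('pics/side0.png')
for nm,im,b in(('top',t,(185,165,255,205)),('side',s,(190,140,262,205))):
    hs=cv2.cvtColor(im,cv2.COLOR_BGR2HSV); m=np.zeros(im.shape[:2],np.uint8); m[b[1]:b[3],b[0]:b[2]]=cv2.inRange(hs,(100,0,120),(140,110,255))[b[1]:b[3],b[0]:b[2]]
    n,l,st,ce=cv2.connectedComponentsWithStats(m); i=1+np.argmax(st[1:,4]); q=np.argwhere(l==i)[:,::-1].astype(np.float32)
    P=onz(nm,q,.022)[:,:2].astype(np.float32); r=cv2.minAreaRect(P); print(nm,len(q),r)
c=lambda p,o,f:(np.array(p,float)+.5)/f+np.array(o)-.5
def tri(a,b):
    o1,v1=ray('top',a);o2,v2=ray('side',b); v1=v1[0]/np.linalg.norm(v1[0]);v2=v2[0]/np.linalg.norm(v2[0])
    x=np.linalg.lstsq(np.c_[v1,-v2],o2-o1,rcond=None)[0]; return (o1+x[0]*v1).round(4),(o2+x[1]*v2).round(4)
print('front L',tri(c((145,533),(270,90),4),c((137,240),(255,195),5)),'R',tri(c((433,502),(270,90),4),c((546,428),(255,195),5)))
plan([(.534,-.2175,.16,7.2),(.534,-.2175,.032,7.2)])
E
```

```text
top 584 ((0.5840201377868652, 0.1171300858259201), (0.17669996619224548, 0.08255301415920258), 83.89257049560547)
side 786 ((0.5809403657913208, 0.11944343894720078), (0.18693611025810242, 0.09646635502576828), 83.93144226074219)
front L (array([ 0.4528, -0.1719,  0.0904]), array([ 0.4532, -0.1724,  0.0905])) R (array([ 0.4773, -0.3952,  0.1072]), array([ 0.4772, -0.3949,  0.1071]))
t 15.9 at [0.4822 0.0446 0.2481] phi 7.33 tiltz [-2.4e-03 -3.0e-04 -1.0e+00] o 4.52 F [0.  0.  0.3] M [ 0.01 -0.04 -0.02] g 0.0
shift 8 x [0.22, 3.33, 1.1]  turn 1 x 0.13
shift 4 x [0.0, 0.0, 3.2]  turn 0 x 0.0
```

Request:
play_rows(
  commands=[
    [[0.2,3.35,1.1,0,0,0,4.5],[0.2,3.35,1.1,0,0,0,4.5],[0.2,3.35,1.1,0,0,0,4.5],[0.2,3.35,1.1,0,0,0,4.5],[0.2,3.35,1.1,0,0,0,4.5],[0.2,3.35,1.1,0,0,0,4.5],[0.2,3.35,1.1,0,0,0,4.5],[0.2,3.2,1.1,0,0,0,4.5]],
  ],
)

```text
time_s: 16.75
tool_pos: [0.532, -0.2193, 0.16]
eef_rot: [0.998, 0.063, -0.0, -0.0]
contact_force: [0.3, 0.4, -0.3]
opening: 0.526
grip_force: 0.0
```

Request:
play_rows(
  commands=[
    [[0,0,0,0,0,0,4.5],[0,0,3,0,0,0,4.5],[0,0,3,0,0,0,4.5],[0,0,1,0,0,0,4.5]],
  ],
)

```text
time_s: 17.15
tool_pos: [0.5305, -0.2155, 0.0881]
eef_rot: [0.998, 0.064, -0.003, -0.002]
contact_force: [-1.1, 0.0, 0.8]
opening: 0.526
grip_force: 0.0
```

```bash
python3 - <<'E'
from h import *
im=snap('side'); cv2.imwrite('pics/g.png',cv2.resize(im[180:300,260:420,::-1],None,fx=5,fy=5,interpolation=cv2.INTER_CUBIC))
plan([(.534,-.2175,.032,7.2)]); print(bot.get_state()['joint_pos'].round(2))
E
```

```text
t 17.2 at [ 0.5305 -0.2157  0.0879] phi 7.29 tiltz [-0.0057  0.0036 -1.    ] o 4.5 F [-0.8  0.  -0.9] M [ 0.02  0.08 -0.05] g 0.0
shift 2 x [0.16, 0.11, 2.79]  turn 1 x 0.09
[ 0.02  0.74  0.54  1.81 -0.53  0.75 -0.6 ]
```

View pics/g.png

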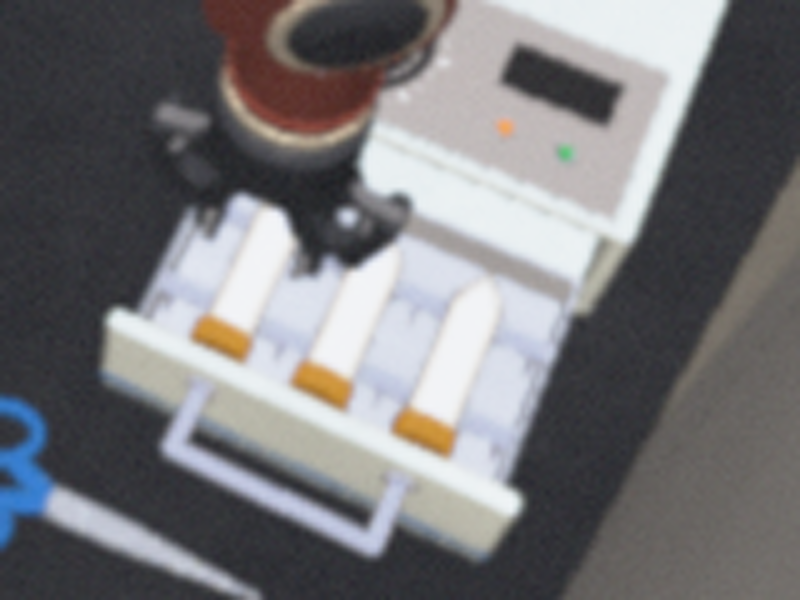

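The fingers straddle tube 1's body, which has its cap at (222,338). The drawer wall is close on the left, so I'll narrow the opening before going down.

Request:
play_rows(
  commands=[
    [[0.2,0.1,0,0,0,0,3.7],[0.1,0.1,0,0,0,0,3.7],[0,0,1,0,0,0,3.7],[0,0,2,0,0,0,3.7],[0,0,1.5,0,0,0,3.7],[0,0,1,0,0,0,3.7],[0,0,0,0,0,0,3.7]],
  ],
)

```text
time_s: 17.9
tool_pos: [0.5347, -0.2189, 0.0343]
eef_rot: [0.998, 0.063, -0.001, -0.001]
contact_force: [0.9, 0.8, -0.1]
opening: 0.437
grip_force: 0.0
```

```bash
python3 - <<'E'
from h import *
plan([(.534,-.2175,.032,7.2)])
E
```

```text
t 17.9 at [ 0.5347 -0.2189  0.0343] phi 7.18 tiltz [-0.0027  0.0013 -1.    ] o 3.73 F [ 0.9  0.8 -0.1] M [ 0.   -0.01 -0.01] g 0.0
shift 1 x [-0.05, -0.15, 0.23]  turn 1 x -0.02
```

Request:
play_rows(
  commands=[
    [[0,0,0,0,0,0,1.5],[0,0,0,0,0,0,1.5],[0,0,0,0,0,0,1.5],[0,0,0,0,0,0,1.5]],
  ],
  force=60,
)

```text
time_s: 18.3
tool_pos: [0.5353, -0.2173, 0.0361]
eef_rot: [0.998, 0.063, -0.0, -0.002]
contact_force: [-2.1, 4.9, 2.7]
opening: 0.304
grip_force: 58.9
```

Request:
play_rows(
  commands=[
    [[0,0,-1,0,0,0,1.5],[0,0,-2,0,0,0,1.5],[0,0,-3,0,0,0,1.5],[0,0,-4,0,0,0,1.5],[0,0,-4,0,0,0,1.5],[0,0,0,0,0,0,1.5]],
  ],
)

```text
time_s: 18.9
tool_pos: [0.5392, -0.2243, 0.1831]
eef_rot: [0.998, 0.062, 0.007, 0.005]
contact_force: [0.9, -0.2, -0.7]
opening: 0.301
grip_force: 59.0
```

```bash
python3 - <<'E'
from h import *
plan([(.5893,.1757,.17,-6.1),(.5893,.1757,.018,-6.1)])
E
```

```text
t 18.9 at [ 0.5392 -0.2243  0.1831] phi 7.08 tiltz [ 0.0141 -0.0094 -0.9999] o 2.57 F [ 0.9 -0.2 -0.7] M [-0.07 -0.05  0.01] g 59.0
shift 11 x [0.9, -3.55, 0.12]  turn 2 x 6.59
shift 4 x [0.0, 0.0, 3.8]  turn 0 x 0.0
```

Request:
play_rows(
  commands=[
    [[0.9,-3.6,0.1,0,0,0,1.5],[0.9,-3.6,0.1,0,0,0,1.5],[0.9,-3.6,0.1,0,0,0,1.5],[0.9,-3.6,0.1,0,0,0,1.5],[0.9,-3.6,0.1,0,0,0,1.5],[0.9,-3.6,0.1,0,0,0,1.5],[0.9,-3.6,0.1,0,0,0,1.5],[0.9,-3.6,0.1,0,0,0,1.5]],
  ],
)

```text
time_s: 19.7
tool_pos: [0.572, 0.0755, 0.1682]
eef_rot: [0.998, 0.062, 0.001, 0.001]
contact_force: [0.6, 0.6, -0.9]
opening: 0.304
grip_force: 59.0
```

Request:
play_rows(
  commands=[
    [[0.9,-3.6,0.1,0,0,0,1.5],[0.9,-3.6,0.1,0,0,0,1.5],[0.9,-3.2,0.1,0,0,0,1.5],[0,0,0,0,0,6.6,1.5],[0,0,0,0,0,6.6,1.5],[0,0,0,0,0,0,1.5]],
  ],
)

```text
time_s: 20.3
tool_pos: [0.5856, 0.1812, 0.1649]
eef_rot: [0.999, -0.053, 0.001, 0.001]
contact_force: [0.7, 0.5, -0.4]
opening: 0.302
grip_force: 59.1
```

```bash
python3 - <<'E'
from h import *
plan([(.5893,.1757,.06,-6.1),(.5893,.1757,.018,-6.1)]); print(bot.get_state()['joint_pos'].round(2))
t=snap('top','top2.png'); s=snap('side','side2.png')
cv2.imwrite('pics/h1.png',cv2.resize(s[90:210,140:300,::-1],None,fx=5,fy=5,interpolation=cv2.INTER_CUBIC))
E
```

```text
t 20.3 at [0.5856 0.1812 0.1649] phi -6.03 tiltz [ 0.0021 -0.002  -1.    ] o 2.58 F [ 0.7  0.5 -0.4] M [-0.05 -0.05  0.01] g 59.1
shift 3 x [0.14, 0.17, 3.5]  turn 1 x 0.07
shift 2 x [0.0, 0.0, 2.1]  turn 0 x 0.0
[-0.75  0.72  0.72  1.63 -0.54  0.99 -1.52]
```

View pics/h1.png

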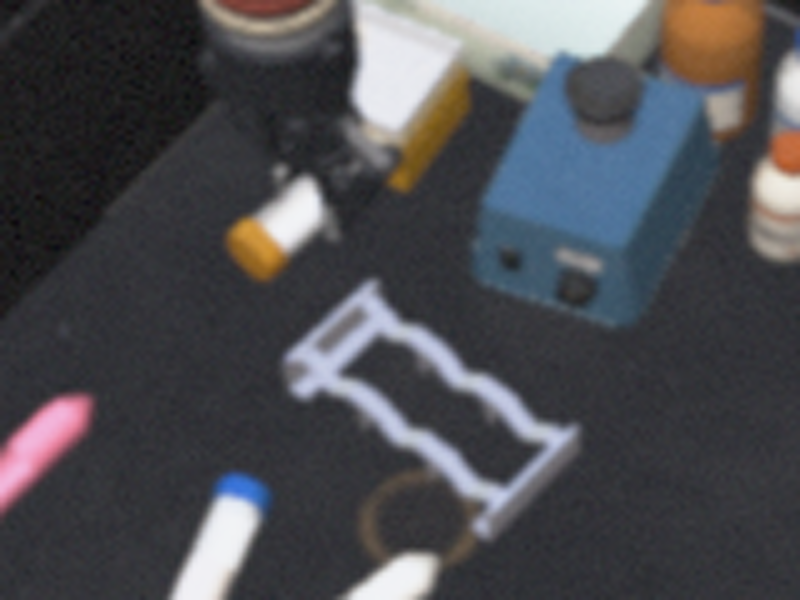

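The tube is held level with its cap at (258,248). The rack is empty, with its left notch next to the left end bar at (345,330). Lowering now.

Request:
play_rows(
  commands=[
    [[0.2,0.25,3,0,0,0,1.5],[0.2,0.25,3,0,0,0,1.5],[0,0,3,0,0,0,1.5],[0,0,1.5,0,0,0,1.5],[0,0,0,0,0,0,1.5],[0,0,0,0,0,0,1.5]],
  ],
)

```text
time_s: 21.0
tool_pos: [0.5893, 0.1761, 0.0608]
eef_rot: [0.999, -0.052, 0.001, -0.0]
contact_force: [0.2, -0.4, -1.0]
opening: 0.302
grip_force: 59.1
```

```bash
python3 - <<'E'
from h import *
plan([(.5893,.1757,.018,-6.1)])
E
```

```text
t 21.0 at [0.5893 0.1761 0.0608] phi -6.01 tiltz [ 0.0018 -0.     -1.    ] o 2.58 F [ 0.2 -0.4 -1. ] M [-0.01 -0.01  0.02] g 59.1
shift 2 x [0.0, 0.02, 2.14]  turn 1 x 0.09
```

Request:
play_rows(
  commands=[
    [[0,0,1.5,0,0,0,1.5],[0,0,1,0,0,0,1.5],[0,0,0.7,0,0,0,1.5],[0,0,0.5,0,0,0,1.5],[0,0,0,0,0,0,1.5]],
  ],
)

```text
time_s: 21.5
tool_pos: [0.5878, 0.1763, 0.0219]
eef_rot: [0.999, -0.053, -0.001, 0.0]
contact_force: [0.3, -0.7, -0.3]
opening: 0.305
grip_force: 59.1
```

```bash
python3 - <<'E'
from h import *
plan([(.5893,.1757,.018,-6.1)])
E
```

```text
t 21.5 at [0.5878 0.1763 0.0219] phi -6.02 tiltz [-1.5e-03 -5.0e-04 -1.0e+00] o 2.6 F [ 0.3 -0.7 -0.3] M [-0.02  0.02  0.03] g 59.1
shift 1 x [0.16, 0.05, 0.39]  turn 1 x 0.08
```

Request:
play_rows(
  commands=[
    [[0.1,0,0.3,0,0,0,1.5],[0,0,0.2,0,0,0,1.5],[0,0,0,0,0,0,1.5]],
  ],
)

```text
time_s: 21.8
tool_pos: [0.59, 0.1751, 0.0182]
eef_rot: [0.999, -0.053, 0.001, 0.001]
contact_force: [0.3, -2.4, 0.2]
opening: 0.302
grip_force: 61.2
```

```bash
python3 - <<'E'
from h import *
plan([(.5893,.1757,.018,-6.1)])
E
```

```text
t 21.8 at [0.59   0.1751 0.0182] phi -6.08 tiltz [ 0.0015 -0.0014 -1.    ] o 2.58 F [ 0.3 -2.4  0.2] M [-0.51 -0.07  0.01] g 61.2
shift 1 x [-0.07, -0.05, 0.02]  turn 1 x 0.02
```

Request:
play_rows(
  commands=[
    [[0,0.15,0.15,0,0,0,1.5],[0,0,0.15,0,0,0,1.5],[0,0,0,0,0,0,1.5]],
  ],
)

```text
time_s: 22.1
tool_pos: [0.589, 0.1748, 0.0146]
eef_rot: [0.999, -0.053, -0.0, 0.0]
contact_force: [0.9, -0.6, -0.9]
opening: 0.304
grip_force: 61.0
```

```bash
python3 - <<'E'
from h import *
plan([(.5893,.1757,.018,-6.1)])
E
```

```text
t 22.1 at [0.589  0.1748 0.0146] phi -6.02 tiltz [-3.e-04 -1.e-04 -1.e+00] o 2.6 F [ 0.9 -0.6 -0.9] M [-0.33 -0.03 -0.05] g 61.0
shift 1 x [0.02, -0.09, -0.34]  turn 1 x 0.08
```

Request:
play_rows(
  commands=[
    [[0,0.05,0.2,0,0,0,1.5],[0,0,0.15,0,0,0,1.5],[0,0,0,0,0,0,1.5]],
  ],
)

```text
time_s: 22.4
tool_pos: [0.5892, 0.1749, 0.0141]
eef_rot: [0.999, -0.052, -0.0, -0.001]
contact_force: [-4.3, -1.1, 16.9]
opening: 0.308
grip_force: 66.5
```

```bash
python3 - <<'E'
from h import *
plan([(.5893,.1757,.018,-6.1)])
E
```

```text
t 22.4 at [0.5892 0.1749 0.0141] phi -6.01 tiltz [ 1.0e-04  2.6e-03 -1.0e+00] o 2.63 F [-4.3 -1.1 16.9] M [-0.2   1.07 -0.03] g 66.5
shift 1 x [0.0, -0.08, -0.39]  turn 1 x 0.09
```

Request:
play_rows(
  commands=[
    [[0,0,-0.3,0,0,0,1.5],[0,0,0,0,0,0,4],[0,0,0,0,0,0,4],[0,0,-2,0,0,0,4],[0,0,-4,0,0,0,4],[0,0,-4,0,0,0,4],[0,0,-4,0,0,0,4],[0,0,-1,0,0,0,4]],
  ],
)

```text
time_s: 23.2
tool_pos: [0.5918, 0.175, 0.1689]
eef_rot: [0.999, -0.052, 0.004, -0.001]
contact_force: [0.5, -1.1, -0.2]
opening: 0.471
grip_force: 0.0
```

```bash
cat >> h.py <<'E'
def caps(z=.06,mn=12):
    for nm in('top','side'):
        hs=cv2.cvtColor(snap(nm),cv2.COLOR_RGB2HSV)
        for col,lo,hi in(('or',(5,100,90),(24,255,255)),('bl',(100,120,80),(125,255,255))):
            n,l,st,c=cv2.connectedComponentsWithStats(cv2.inRange(hs,lo,hi))
            for i in range(1,n):
                P=onz(nm,c[i],z)[0]
                if st[i,4]>=mn and .3<P[0]<.68 and -.45<P[1]<.25: print(nm,col,c[i].round(1),st[i,4],P.round(3))
E
python3 - <<'E'
from h import *
caps()
plan([(.541,-.2755,.19,7.2),(.541,-.2755,.035,7.2)])
E
```

```text
top or [198.5 196. ] 42 [0.538 0.174 0.06 ]
top or [356.2 207.9] 35 [ 0.501 -0.339  0.06 ]
top or [338.3 210.2] 36 [ 0.494 -0.281  0.06 ]
top bl [201.1 218.2] 35 [0.466 0.164 0.06 ]
top bl [229.6 238. ] 37 [0.403 0.071 0.06 ]
top bl [297.2 248.3] 224 [ 0.371 -0.147  0.06 ]
side or [200.1 168.5] 73 [0.527 0.168 0.06 ]
side or [324.1 256.4] 58 [ 0.494 -0.281  0.06 ]
side or [344.5 265.8] 62 [ 0.502 -0.338  0.06 ]
side bl [188.4 187.1] 52 [0.457 0.156 0.06 ]
side bl [199.3 221.8] 73 [0.387 0.059 0.06 ]
side bl [256.6 274.3] 513 [ 0.353 -0.159  0.06 ]
t 23.3 at [0.59   0.1752 0.1659] phi -5.97 tiltz [ 0.0034  0.0019 -1.    ] o 3.99 F [-1.1  0.5 -0.5] M [ 0.05  0.09 -0.05] g 0.0
shift 12 x [-0.02, 3.78, -0.2]  turn 2 x -6.58
shift 4 x [0.0, 0.0, 3.88]  turn 0 x 0.0
```

Request:
play_rows(
  commands=[
    [[0,3.8,-0.2,0,0,0,4],[0,3.8,-0.2,0,0,0,4],[0,3.8,-0.2,0,0,0,4],[0,3.8,-0.2,0,0,0,4],[0,3.8,-0.2,0,0,0,4],[0,3.8,-0.2,0,0,0,4],[0,3.8,-0.2,0,0,0,4],[0,3.8,-0.2,0,0,0,4]],
  ],
)

```text
time_s: 24.1
tool_pos: [0.5559, -0.1281, 0.1779]
eef_rot: [0.999, -0.052, -0.002, -0.001]
contact_force: [0.2, -0.4, 0.4]
opening: 0.467
grip_force: 0.0
```

Request:
play_rows(
  commands=[
    [[0,3.8,-0.2,0,0,0,3.7],[0,3.8,-0.2,0,0,0,3.7],[0,3.8,-0.2,0,0,0,3.7],[0,3.6,-0.2,0,0,0,3.7],[0,0,0,0,0,-6.6,3.7],[0,0,0,0,0,-6.6,3.7],[0,0,0,0,0,0,3.7]],
  ],
)

```text
time_s: 24.8
tool_pos: [0.5406, -0.2763, 0.1859]
eef_rot: [0.998, 0.062, -0.002, -0.002]
contact_force: [0.9, 0.8, 0.8]
opening: 0.43
grip_force: 0.0
```

```bash
python3 - <<'E'
from h import *
plan([(.542,-.275,.1,7.2),(.542,-.275,.036,7.2)])
E
```

```text
t 24.8 at [ 0.5406 -0.2763  0.1859] phi 7.16 tiltz [-0.0032  0.0031 -1.    ] o 3.67 F [0.9 0.8 0.8] M [-0.01 -0.   -0.02] g 0.0
shift 3 x [0.05, -0.04, 2.86]  turn 1 x -0.04
shift 2 x [0.0, 0.0, 3.2]  turn 0 x 0.0
```

Request:
play_rows(
  commands=[
    [[0.15,-0.1,4,0,0,0,3.7],[0,0,4,0,0,0,3.7],[0,0,3,0,0,0,3.7],[0,0,2,0,0,0,3.7],[0,0,1.5,0,0,0,3.7],[0,0,0.5,0,0,0,3.7],[0,0,0,0,0,0,3.7]],
  ],
)

```text
time_s: 25.5
tool_pos: [0.5426, -0.2756, 0.0376]
eef_rot: [0.998, 0.062, -0.001, -0.0]
contact_force: [-0.7, -1.0, 0.5]
opening: 0.433
grip_force: 0.0
```

Request:
play_rows(
  commands=[
    [[0,0,0,0,0,0,1.5],[0,0,0,0,0,0,1.5],[0,0,0,0,0,0,1.5],[0,0,0,0,0,0,1.5]],
  ],
)

```text
time_s: 25.9
tool_pos: [0.5432, -0.2746, 0.0392]
eef_rot: [0.998, 0.063, 0.0, -0.001]
contact_force: [-1.2, 4.6, 5.7]
opening: 0.303
grip_force: 59.4
```

Request:
play_rows(
  commands=[
    [[0,0,-1,0,0,0,1.5],[0,0,-2,0,0,0,1.5],[0,0,-3,0,0,0,1.5],[0,0,-4,0,0,0,1.5],[0,0,-4,0,0,0,1.5],[0,0,0,0,0,0,1.5]],
  ],
)

```text
time_s: 26.5
tool_pos: [0.5458, -0.2812, 0.1857]
eef_rot: [0.998, 0.062, 0.006, 0.006]
contact_force: [0.9, -1.4, -0.1]
opening: 0.307
grip_force: 59.0
```

```bash
python3 - <<'E'
from h import *
plan([(.583,.117,.17,-6.1),(.583,.117,.014,-6.1)])
E
```

```text
t 26.5 at [ 0.5458 -0.2812  0.1857] phi 7.08 tiltz [ 0.0129 -0.0109 -0.9999] o 2.63 F [ 0.9 -1.4 -0.1] M [-0.07  0.06  0.06] g 59.0
shift 11 x [0.78, -3.55, 0.14]  turn 2 x 6.59
shift 4 x [0.0, 0.0, 3.9]  turn 0 x 0.0
```

Request:
play_rows(
  commands=[
    [[0.8,-3.5,0.1,0,0,0,1.5],[0.8,-3.5,0.1,0,0,0,1.5],[0.8,-3.5,0.1,0,0,0,1.5],[0.8,-3.5,0.1,0,0,0,1.5],[0.8,-3.5,0.1,0,0,0,1.5],[0.8,-3.5,0.1,0,0,0,1.5],[0.8,-3.5,0.1,0,0,0,1.5],[0.8,-3.5,0.1,0,0,0,1.5]],
  ],
)

```text
time_s: 27.3
tool_pos: [0.5722, 0.0098, 0.1707]
eef_rot: [0.998, 0.062, 0.001, 0.001]
contact_force: [0.7, 0.2, -0.7]
opening: 0.299
grip_force: 59.1
```

Request:
play_rows(
  commands=[
    [[0.8,-3.5,0.1,0,0,0,1.5],[0.8,-3.5,0.1,0,0,0,1.5],[0.8,-3.5,0.1,0,0,0,1.5],[0,0,0,0,0,6.6,1.5],[0,0,0,0,0,6.6,1.5],[0,0,0,0,0,0,1.5],[0,0,0,0,0,0,1.5]],
  ],
)

```text
time_s: 28.0
tool_pos: [0.5825, 0.116, 0.1674]
eef_rot: [0.999, -0.052, 0.001, 0.001]
contact_force: [-0.3, 0.3, -1.2]
opening: 0.302
grip_force: 59.1
```

```bash
python3 - <<'E'
from h import *
plan([(.583,.117,.06,-6.1),(.583,.117,.017,-6.1)])
E
```

```text
t 28.0 at [0.5825 0.116  0.1674] phi -5.95 tiltz [ 0.0013 -0.0014 -1.    ] o 2.58 F [-0.3  0.3 -1.2] M [-0.02  0.04 -0.02] g 59.1
shift 3 x [0.01, -0.03, 3.58]  turn 1 x 0.15
shift 2 x [0.0, 0.0, 2.15]  turn 0 x 0.0
```

Very close. I'll lower to just above the seat.

Request:
play_rows(
  commands=[
    [[0.05,-0.1,4,0,0,0,1.5],[0,0,4,0,0,0,1.5],[0,0,3,0,0,0,1.5],[0,0,2,0,0,0,1.5],[0,0,1,0,0,0,1.5],[0,0,0.5,0,0,0,1.5],[0,0,0,0,0,0,1.5]],
  ],
)

```text
time_s: 28.7
tool_pos: [0.5831, 0.1175, 0.0226]
eef_rot: [0.999, -0.052, 0.0, 0.0]
contact_force: [0.2, -0.7, -0.2]
opening: 0.303
grip_force: 59.1
```

```bash
python3 - <<'E'
from h import *
plan([(.583,.117,.017,-6.1)])
E
```

```text
t 28.7 at [0.5831 0.1175 0.0226] phi -6.02 tiltz [ 7.e-04 -2.e-04 -1.e+00] o 2.59 F [ 0.2 -0.7 -0.2] M [0.01 0.01 0.02] g 59.1
shift 1 x [-0.0, 0.05, 0.56]  turn 1 x 0.08
```

Request:
play_rows(
  commands=[
    [[0,0.05,0.3,0,0,0,1.5],[0,0,0.25,0,0,0,1.5],[0,0,0,0,0,0,1.5]],
  ],
)

```text
time_s: 29.0
tool_pos: [0.5832, 0.1178, 0.0174]
eef_rot: [0.999, -0.052, 0.001, -0.0]
contact_force: [0.5, -0.2, 0.0]
opening: 0.303
grip_force: 59.2
```

```bash
python3 - <<'E'
from h import *
plan([(.583,.117,.017,-6.1)])
E
```

```text
t 29.0 at [0.5832 0.1178 0.0174] phi -6.0 tiltz [ 1.4e-03  5.0e-04 -1.0e+00] o 2.59 F [ 0.5 -0.2  0. ] M [-0.   -0.06  0.04] g 59.2
shift 1 x [-0.01, 0.08, 0.04]  turn 1 x 0.1
```

Request:
play_rows(
  commands=[
    [[0,0.05,0.2,0,0,0,1.5],[0,0,0.15,0,0,0,1.5],[0,0,0,0,0,0,1.5]],
  ],
)

```text
time_s: 29.3
tool_pos: [0.5833, 0.1178, 0.017]
eef_rot: [0.999, -0.053, 0.001, -0.002]
contact_force: [-4.4, 1.5, 18.6]
opening: 0.303
grip_force: 61.4
```

Request:
play_rows(
  commands=[
    [[0,0,-0.3,0,0,0,1.5],[0,0,0,0,0,0,4],[0,0,0,0,0,0,4],[0,0,-2,0,0,0,4],[0,0,-4,0,0,0,4],[0,0,-4,0,0,0,4],[0,0,-4,0,0,0,4],[0,0,-1,0,0,0,4]],
  ],
)

```text
time_s: 30.1
tool_pos: [0.5852, 0.1162, 0.1706]
eef_rot: [0.999, -0.053, 0.004, -0.0]
contact_force: [-0.5, -1.3, -0.5]
opening: 0.467
grip_force: 0.0
```

```bash
python3 - <<'E'
from h import *
caps()
plan([(.55,-.332,.18,7.2),(.55,-.332,.037,7.2)])
E
```

```text
top or [200.1 196.6] 26 [0.536 0.169 0.06 ]
top or [215.5 198. ] 43 [0.532 0.118 0.06 ]
top or [356.2 207.9] 35 [ 0.501 -0.339  0.06 ]
top bl [201.1 218.2] 35 [0.466 0.164 0.06 ]
top bl [229.6 238. ] 37 [0.403 0.071 0.06 ]
top bl [297.3 248.3] 223 [ 0.371 -0.147  0.06 ]
side or [200.1 168.5] 73 [0.527 0.168 0.06 ]
side or [213.6 178.9] 77 [0.521 0.111 0.06 ]
side or [344.7 265.8] 63 [ 0.502 -0.338  0.06 ]
side bl [188.6 187.2] 53 [0.457 0.155 0.06 ]
side bl [199.2 221.5] 72 [0.387 0.06  0.06 ]
side bl [256.5 274.3] 507 [ 0.352 -0.159  0.06 ]
t 30.2 at [0.5835 0.1168 0.1677] phi -6.02 tiltz [ 3.2e-03  4.0e-04 -1.0e+00] o 4.0 F [-0.8 -1.1 -0.5] M [ 0.06  0.09 -0.01] g 0.0
shift 12 x [0.11, 3.75, -0.1]  turn 2 x -6.61
shift 4 x [0.0, 0.0, 3.58]  turn 0 x 0.0
```

Request:
play_rows(
  commands=[
    [[0.1,3.75,-0.1,0,0,0,4],[0.1,3.75,-0.1,0,0,0,4],[0.1,3.75,-0.1,0,0,0,4],[0.1,3.75,-0.1,0,0,0,4],[0.1,3.75,-0.1,0,0,0,4],[0.1,3.75,-0.1,0,0,0,4],[0.1,3.75,-0.1,0,0,0,4],[0.1,3.75,-0.1,0,0,0,4]],
  ],
)

```text
time_s: 31.0
tool_pos: [0.5576, -0.1828, 0.1717]
eef_rot: [0.999, -0.052, -0.002, -0.001]
contact_force: [0.6, -0.5, 0.3]
opening: 0.465
grip_force: 0.0
```

Request:
play_rows(
  commands=[
    [[0.1,3.75,-0.1,0,0,0,3.7],[0.1,3.75,-0.1,0,0,0,3.7],[0.1,3.75,-0.1,0,0,0,3.7],[0.1,3.75,-0.1,0,0,0,3.7],[0,0,0,0,0,-6.6,3.7],[0,0,0,0,0,-6.6,3.7],[0,0,0,0,0,0,3.7]],
  ],
)

```text
time_s: 31.7
tool_pos: [0.5461, -0.3313, 0.1756]
eef_rot: [0.998, 0.062, -0.002, -0.002]
contact_force: [-0.0, -0.0, 0.7]
opening: 0.432
grip_force: 0.0
```

```bash
python3 - <<'E'
from h import *
plan([(.55,-.332,.037,7.2)])
E
```

```text
t 31.7 at [ 0.5461 -0.3313  0.1756] phi 7.12 tiltz [-0.0036  0.0032 -1.    ] o 3.69 F [-0.  -0.   0.7] M [-0.03 -0.03 -0.01] g 0.0
shift 4 x [0.09, 0.03, 3.46]  turn 1 x -0.08
```

Request:
play_rows(
  commands=[
    [[0.25,0.05,4,0,0,0,3.7],[0,0,4,0,0,0,3.7],[0,0,2.5,0,0,0,3.7],[0,0,2,0,0,0,3.7],[0,0,1,0,0,0,3.7],[0,0,0.5,0,0,0,3.7],[0,0,0,0,0,0,3.7]],
  ],
)

```text
time_s: 32.4
tool_pos: [0.5496, -0.3317, 0.0378]
eef_rot: [0.998, 0.062, -0.0, -0.0]
contact_force: [0.1, 0.3, 0.3]
opening: 0.433
grip_force: 0.0
```

Request:
play_rows(
  commands=[
    [[0,0,0,0,0,0,1.5],[0,0,0,0,0,0,1.5],[0,0,0,0,0,0,1.5],[0,0,0,0,0,0,1.5]],
  ],
)

```text
time_s: 32.8
tool_pos: [0.5504, -0.3321, 0.0394]
eef_rot: [0.998, 0.063, 0.001, 0.0]
contact_force: [0.2, 1.0, 3.8]
opening: 0.303
grip_force: 59.3
```

Request:
play_rows(
  commands=[
    [[0,0,-1,0,0,0,1.5],[0,0,-2,0,0,0,1.5],[0,0,-3,0,0,0,1.5],[0,0,-4,0,0,0,1.5],[0,0,-4,0,0,0,1.5],[0,0,0,0,0,0,1.5]],
  ],
)

```text
time_s: 33.4
tool_pos: [0.5522, -0.3358, 0.1857]
eef_rot: [0.998, 0.062, 0.005, 0.005]
contact_force: [0.5, -1.0, -0.5]
opening: 0.302
grip_force: 59.1
```

```bash
python3 - <<'E'
from h import *
plan([(.577,.0598,.17,-6.1),(.577,.0598,.014,-6.1)])
E
```

```text
t 33.4 at [ 0.5522 -0.3358  0.1857] phi 7.14 tiltz [ 0.0109 -0.0091 -0.9999] o 2.58 F [ 0.5 -1.  -0.5] M [-0.05 -0.01 -0.03] g 59.1
shift 10 x [0.74, -3.89, 0.16]  turn 2 x 6.62
shift 4 x [0.0, 0.0, 3.9]  turn 0 x 0.0
```

Request:
play_rows(
  commands=[
    [[0.75,-3.85,0.1,0,0,0,1.5],[0.75,-3.85,0.1,0,0,0,1.5],[0.75,-3.85,0.1,0,0,0,1.5],[0.75,-3.85,0.1,0,0,0,1.5],[0.75,-3.85,0.1,0,0,0,1.5],[0.75,-3.85,0.1,0,0,0,1.5],[0.75,-3.85,0.1,0,0,0,1.5],[0.75,-3.85,0.1,0,0,0,1.5]],
  ],
)

```text
time_s: 34.2
tool_pos: [0.5706, -0.0177, 0.1703]
eef_rot: [0.998, 0.062, 0.0, 0.0]
contact_force: [0.3, -0.3, 0.2]
opening: 0.301
grip_force: 59.1
```

Request:
play_rows(
  commands=[
    [[0.75,-3.85,0.1,0,0,0,1.5],[0.75,-3.85,0.1,0,0,0,1.5],[0,0,0,0,0,6.6,1.5],[0,0,0,0,0,6.6,1.5],[0,0,0,0,0,0,1.5],[0,0,0,0,0,0,1.5]],
  ],
)

```text
time_s: 34.8
tool_pos: [0.576, 0.0589, 0.1682]
eef_rot: [0.999, -0.052, -0.0, 0.0]
contact_force: [0.0, -0.2, -1.4]
opening: 0.305
grip_force: 59.2
```

```bash
python3 - <<'E'
from h import *
plan([(.577,.0598,.06,-6.1),(.577,.0598,.017,-6.1)])
E
```

```text
t 34.8 at [0.576  0.0589 0.1682] phi -5.92 tiltz [-1.e-04 -7.e-04 -1.e+00] o 2.61 F [ 0.  -0.2 -1.4] M [-0.05 -0.01 -0.02] g 59.2
shift 3 x [0.03, -0.03, 3.61]  turn 1 x 0.18
shift 2 x [0.0, 0.0, 2.15]  turn 0 x 0.0
```

Request:
play_rows(
  commands=[
    [[0.1,-0.1,4,0,0,0,1.5],[0,0,4,0,0,0,1.5],[0,0,3,0,0,0,1.5],[0,0,2,0,0,0,1.5],[0,0,1,0,0,0,1.5],[0,0,0.5,0,0,0,1.5],[0,0,0,0,0,0,1.5]],
  ],
)

```text
time_s: 35.5
tool_pos: [0.5775, 0.0599, 0.0235]
eef_rot: [0.999, -0.053, 0.0, -0.0]
contact_force: [-0.3, -0.6, 0.8]
opening: 0.303
grip_force: 59.1
```

Request:
play_rows(
  commands=[
    [[0,0,0.3,0,0,0,1.5],[0,0,0.2,0,0,0,1.5],[0,0,0,0,0,0,1.5]],
  ],
)

```text
time_s: 35.8
tool_pos: [0.5777, 0.0606, 0.0188]
eef_rot: [0.999, -0.052, 0.001, -0.0]
contact_force: [-0.1, -0.3, 0.1]
opening: 0.302
grip_force: 59.6
```

```bash
python3 - <<'E'
from h import *
plan([(.577,.0598,.017,-6.1)])
E
```

```text
t 35.8 at [0.5777 0.0606 0.0188] phi -5.99 tiltz [ 1.3e-03  5.0e-04 -1.0e+00] o 2.58 F [-0.1 -0.3  0.1] M [ 0.15 -0.16  0.04] g 59.6
shift 1 x [-0.06, 0.09, 0.18]  turn 1 x 0.11
```

Request:
play_rows(
  commands=[
    [[0,0,0.25,0,0,0,1.5],[0,0,0.2,0,0,0,1.5],[0,0,0,0,0,0,1.5]],
  ],
)

```text
time_s: 36.1
tool_pos: [0.578, 0.0608, 0.0175]
eef_rot: [0.999, -0.053, 0.001, -0.002]
contact_force: [-4.6, 2.3, 20.7]
opening: 0.301
grip_force: 68.4
```

Request:
play_rows(
  commands=[
    [[0,0,-0.3,0,0,0,1.5],[0,0,0,0,0,0,4],[0,0,0,0,0,0,4],[0,0,-2,0,0,0,4],[0,0,-4,0,0,0,4],[0,0,-4,0,0,0,4],[0,0,-1,0,0,0,4],[0,0,0,0,0,0,4]],
  ],
)

```text
time_s: 36.9
tool_pos: [0.5783, 0.0599, 0.1284]
eef_rot: [0.999, -0.052, 0.002, -0.0]
contact_force: [0.5, 0.1, -1.1]
opening: 0.468
grip_force: 0.0
```

```bash
python3 - <<'E'
from h import *
caps(.03)
t=snap('top','top3.png'); s=snap('side','side3.png')
for nm,im,bx in(('top',t,[(190,210,222,255),(216,205,245,245)]),('side',s,[(165,180,200,225),(190,190,235,232)])):
    hs=cv2.cvtColor(im,cv2.COLOR_RGB2HSV); w=cv2.inRange(hs,(0,0,150),(179,110,255))|cv2.inRange(hs,(100,120,80),(125,255,255))
    for b in bx:
        m=np.zeros_like(w); m[b[1]:b[3],b[0]:b[2]]=w[b[1]:b[3],b[0]:b[2]]
        n,l,st,c=cv2.connectedComponentsWithStats(m); i=1+np.argmax(st[1:,4]); q=np.argwhere(l==i)[:,::-1].astype(np.float32)
        P=onz(nm,q,.02)[:,:2].astype(np.float32); r=cv2.minAreaRect(P); print(nm,len(q),r)
plan([(.446,.0625,.1,-13.8),(.446,.0625,.005,-13.8)])
E
```

```text
top or [233.  199.6] 45 [0.529 0.064 0.03 ]
top or [218.4 205.4] 16 [0.509 0.112 0.03 ]
top bl [229.6 238. ] 37 [0.401 0.074 0.03 ]
top bl [297.2 248.3] 225 [ 0.369 -0.15   0.03 ]
side or [200.1 168.5] 73 [0.54  0.183 0.03 ]
side or [209.  185.6] 60 [0.507 0.122 0.03 ]
side or [227.8 189.3] 83 [0.528 0.067 0.03 ]
side bl [188.5 187.1] 53 [0.468 0.171 0.03 ]
side bl [199.3 221.5] 71 [0.396 0.072 0.03 ]
side bl [256.5 274.3] 512 [ 0.36  -0.153  0.03 ]
top 149 ((0.4071449637413025, 0.15294848382472992), (0.0776556208729744, 0.025981523096561432), 16.112823486328125)
top 248 ((0.44688791036605835, 0.06447392702102661), (0.030887145549058914, 0.10680530220270157), 77.6207046508789)
side 341 ((0.4232980012893677, 0.1580067127943039), (0.12076114863157272, 0.0354950986802578), 20.04969024658203)
side 338 ((0.44360363483428955, 0.06768229603767395), (0.038900092244148254, 0.11058107763528824), 78.78341674804688)
t 37.1 at [0.5759 0.0605 0.1249] phi -6.01 tiltz [-3.8e-03 -3.0e-04 -1.0e+00] o 4.0 F [-0.3 -0.3 -0.3] M [-0.02  0.04  0.02] g 0.0
shift 4 x [-3.23, 0.29, 0.62]  turn 1 x 7.79
shift 3 x [0.0, 0.0, 3.17]  turn 0 x 0.0
```

The middle orange tube's cap moved in both views, from side (213.6,178.9) to (209,185.6). It was probably knocked, so I'll look.

```bash
python3 - <<'E'
from h import *
s=cv2.imread('pics/side3.png')
cv2.imwrite('pics/i.png',cv2.resize(s[135:240,160:300],None,fx=5,fy=5,interpolation=cv2.INTER_CUBIC))
E
```

```text
(no output)
```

View pics/i.png

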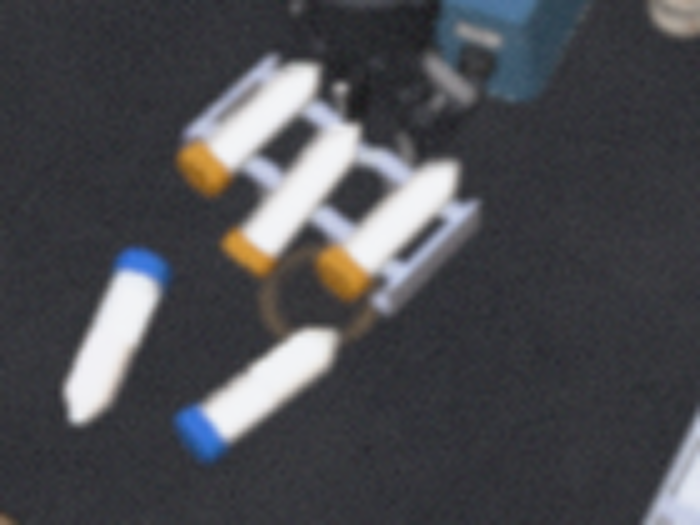

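The middle tube has slid about 25 mm toward the front along its notch, with its cap now at crop (248,252). I'll clear the view and measure it before mending.

Request:
play_rows(
  commands=[
    [[0,4,-0.5,0,0,0,4],[0,4,-0.5,0,0,0,4],[0,4,-0.5,0,0,0,4],[0,4,-0.5,0,0,0,4],[0,4,-0.5,0,0,0,4],[0,0,0,0,0,0,4]],
  ],
)

```text
time_s: 37.7
tool_pos: [0.5539, -0.1475, 0.1521]
eef_rot: [0.998, -0.058, -0.0, 0.003]
contact_force: [-0.3, -1.0, 0.4]
opening: 0.469
grip_force: 0.0
```

```bash
cat >> h.py <<'E'
def tri(a,b):
    o1,v1=ray('top',a);o2,v2=ray('side',b); v1=v1[0]/np.linalg.norm(v1[0]);v2=v2[0]/np.linalg.norm(v2[0])
    x=np.linalg.lstsq(np.c_[v1,-v2],o2-o1,rcond=None)[0]; p,q=o1+x[0]*v1,o2+x[1]*v2
    return ((p+q)/2).round(4),round(float(np.linalg.norm(p-q)),4)
def rackcaps():
    out={}
    for nm in('top','side'):
        hs=cv2.cvtColor(snap(nm),cv2.COLOR_RGB2HSV)
        n,l,st,c=cv2.connectedComponentsWithStats(cv2.inRange(hs,(5,100,90),(24,255,255)))
        out[nm]=[c[i] for i in sorted(range(1,n),key=lambda i:c[i][0]) if st[i,4]>=12 and (lambda P:.45<P[0]<.6 and 0<P[1]<.25)(onz(nm,c[i],.03)[0])]
    for a,b in zip(out['top'],out['side']): print('cap',a.round(1),b.round(1),tri(a,b))
E
python3 - <<'E'
from h import *
rackcaps()
t=snap('top','top4.png'); s=snap('side','side4.png')
# tips: white-part extreme along tube direction for the three rack tubes, printed from top
a=cv2.resize(t[160:255,185:255,::-1],None,fx=5.5,fy=5.5,interpolation=cv2.INTER_CUBIC);b=cv2.resize(s[130:230,165:260,::-1],(522,522),interpolation=cv2.INTER_CUBIC)[:522]
b=b[:, :400]; cv2.imwrite('pics/j.png',np.hstack([a,b]))if a.shape[0]==b.shape[0] else print(a.shape,b.shape)
plan([])
E
```

```text
cap [198.5 196. ] [200.1 168.5] (array([0.5393, 0.1805, 0.033 ]), 0.0027)
cap [215.2 205.1] [209.  185.6] (array([0.5102, 0.125 , 0.0224]), 0.0015)
cap [233.  199.5] [227.9 189.2] (array([0.5281, 0.0646, 0.033 ]), 0.0031)
t 37.9 at [ 0.556  -0.1369  0.1504] phi -5.92 tiltz [-0.0024  0.0018 -1.    ] o 3.97 F [ 0.2  0.3 -0. ] M [ 0.03 -0.03  0.02] g 0.0
```

View pics/j.png

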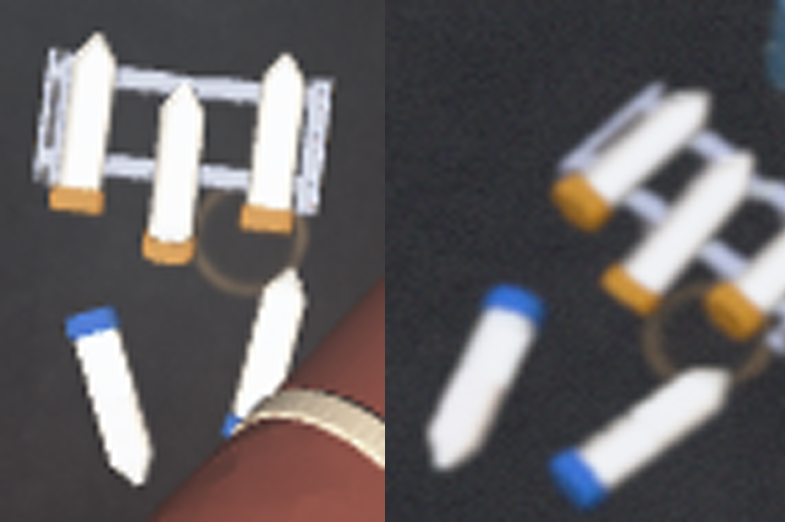

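The right half shows the tilted tube's cap lowered, at about 22 mm height against 33 for its neighbours. The tube is 24 mm too far forward. I'll push its cap back along the V with the closed fingers, which also levels it.

```bash
python3 - <<'E'
from h import *
plan([(.4788,.1283,.12,-6.1),(.4788,.1283,.022,-6.1)])
E
```

```text
t 37.9 at [ 0.556  -0.1369  0.1504] phi -5.92 tiltz [-0.0024  0.0018 -1.    ] o 3.97 F [ 0.2  0.3 -0. ] M [ 0.03 -0.03  0.02] g 0.0
shift 7 x [-1.49, -3.65, 0.43]  turn 1 x 0.18
shift 3 x [0.0, 0.0, 3.27]  turn 0 x 0.0
```

Request:
play_rows(
  commands=[
    [[-1.5,-3.65,0.4,0,0,0,0],[-1.5,-3.65,0.4,0,0,0,0],[-1.5,-3.65,0.4,0,0,0,0],[-1.5,-3.65,0.4,0,0,0,0],[-1.5,-3.65,0.4,0,0,0,0],[-1.5,-3.65,0.4,0,0,0,0],[-1.5,-3.65,0.4,0,0,0,0],[0,0,0,0,0,0,0]],
  ],
)

```text
time_s: 38.7
tool_pos: [0.4749, 0.1356, 0.1217]
eef_rot: [0.999, -0.045, -0.003, -0.002]
contact_force: [-0.0, 0.4, -0.9]
opening: 0.004
grip_force: 0.0
```

Request:
play_rows(
  commands=[
    [[0,0,3,0,0,0,0],[0,0,3,0,0,0,0],[0,0,2.4,0,0,0,0],[0,0,1,0,0,0,0],[0,0,0,0,0,0,0]],
  ],
)

```text
time_s: 39.2
tool_pos: [0.4776, 0.1268, 0.0286]
eef_rot: [0.999, -0.052, -0.001, 0.0]
contact_force: [-0.4, -0.2, -0.0]
opening: -0.0
grip_force: 0.0
```

```bash
python3 - <<'E'
from h import *
c=np.array([.5832,.1172]);u=np.array([np.cos(np.radians(-6.1)),np.sin(np.radians(-6.1))])
e=c-.066*u; print(e, (bot.get_state()['tool_pos'][:2]-c)@u)
plan([(*e,.022,-6.1)])
E
```

```text
[0.5175737  0.12421343] -0.10602985848706122
t 39.2 at [0.4776 0.1268 0.0286] phi -5.96 tiltz [-3.e-03 -6.e-04 -1.e+00] o -0.0 F [-0.4 -0.2 -0. ] M [ 0.    0.01 -0.  ] g 0.0
shift 2 x [2.0, -0.08, 0.33]  turn 1 x 0.14
```

Request:
play_rows(
  commands=[
    [[1,-0.1,0.5,0,0,0,0],[0.7,0,0,0,0,0,0],[0.5,0,0,0,0,0,0],[0.5,0,0,0,0,0,0],[0.5,0,0,0,0,0,0]],
  ],
)

```text
time_s: 39.7
tool_pos: [0.5096, 0.1239, 0.025]
eef_rot: [0.999, -0.053, -0.001, -0.0]
contact_force: [-4.1, -1.0, 2.8]
opening: 0.002
grip_force: 2.5
```

Request:
play_rows(
  commands=[
    [[0.3,0,0,0,0,0,0],[0.3,0,0,0,0,0,0],[0,0,0,0,0,0,0]],
  ],
)

```text
time_s: 40.0
tool_pos: [0.5106, 0.1232, 0.0238]
eef_rot: [0.999, -0.053, -0.006, -0.0]
contact_force: [-9.8, -0.3, 3.5]
opening: -0.003
grip_force: 4.6
```

```bash
python3 - <<'E'
from h import *
plan([(.5175,.1242,.022,-6.1)])
rackcaps()
E
```

```text
t 40.0 at [0.5106 0.1232 0.0238] phi -6.02 tiltz [-1.280e-02  8.000e-04 -9.999e-01] o -0.02 F [-9.8 -0.3  3.5] M [-0.28  1.94  0.  ] g 4.6
shift 1 x [0.67, -0.17, 0.18]  turn 1 x 0.08
cap [233.1 199.5] [227.8 189.3] (array([0.5278, 0.0644, 0.0334]), 0.0032)
```

Request:
play_rows(
  commands=[
    [[-1,0,0,0,0,0,0],[-1,0,0,0,0,0,0],[-0.5,0,-3,0,0,0,0],[0,0,-4,0,0,0,0],[0,4,-3,0,0,0,4],[0,4,0,0,0,0,4],[0,4,0,0,0,0,4],[0,4,0,0,0,0,4]],
  ],
)

```text
time_s: 40.9
tool_pos: [0.4758, -0.0342, 0.1257]
eef_rot: [0.999, -0.052, 0.002, 0.0]
contact_force: [0.7, 0.2, -0.9]
opening: 0.466
grip_force: 0.0
```

```bash
python3 - <<'E'
from h import *
rackcaps(); plan([])
E
```

```text
cap [198.5 196. ] [200.1 168.5] (array([0.5394, 0.1804, 0.0328]), 0.0025)
cap [215.6 198.1] [213.5 178.9] (array([0.5326, 0.1228, 0.0335]), 0.0024)
cap [233.2 199.6] [226.8 189.9] (array([0.5268, 0.0658, 0.03  ]), 0.0064)
t 41.0 at [ 0.4751 -0.0401  0.1264] phi -6.66 tiltz [ 0.005  -0.0047 -1.    ] o 4.0 F [ 0.3 -0.4  0.1] M [-0.   -0.02  0.04] g 0.0
```

The middle tube is seated again: its cap is at top (215.6,198.1) and side (213.5,178.9), as it was before the knock. Next is the right-hand blue tube.

```bash
python3 - <<'E'
from h import *
plan([(.446,.0635,.12,-13.3),(.446,.0635,.005,-13.3)])
E
```

```text
t 41.0 at [ 0.4751 -0.0401  0.1264] phi -6.66 tiltz [ 0.005  -0.0047 -1.    ] o 4.0 F [ 0.3 -0.4  0.1] M [-0.   -0.02  0.04] g 0.0
shift 3 x [-1.36, -3.32, 0.21]  turn 1 x 6.64
shift 3 x [0.0, 0.0, 3.83]  turn 0 x 0.0
```

Request:
play_rows(
  commands=[
    [[-1.35,-3.3,0.2,0,0,0,4.2],[-1.35,-3.3,0.2,0,0,0,4.2],[-1.35,-3.3,0.2,0,0,0,4.2],[0,0,0,0,0,7,4.2],[0,0,3,0,0,0,4.2],[0,0,3,0,0,0,4.2],[0,0,0,0,0,0,4.2]],
  ],
)

```text
time_s: 41.7
tool_pos: [0.4433, 0.0706, 0.0568]
eef_rot: [0.994, -0.113, -0.002, 0.0]
contact_force: [-0.4, -0.3, -0.1]
opening: 0.493
grip_force: 0.0
```

```bash
python3 - <<'E'
from h import *
plan([(.446,.0635,.005,-13.3)])
E
```

```text
t 41.7 at [0.4433 0.0706 0.0568] phi -12.96 tiltz [-4.6e-03 -3.0e-04 -1.0e+00] o 4.21 F [-0.4 -0.3 -0.1] M [-0.05  0.08  0.03] g 0.0
shift 2 x [0.21, 0.31, 2.59]  turn 1 x 0.34
```

Request:
play_rows(
  commands=[
    [[0.2,0.65,0,0,0,0,4.2],[0.1,0,2,0,0,0,4.2],[0,0,1.5,0,0,0,4.2],[0,0,1,0,0,0,4.2],[0,0,0.3,0,0,0,4.2],[0,0,0,0,0,0,4.2]],
  ],
)

```text
time_s: 42.3
tool_pos: [0.4469, 0.0624, 0.0113]
eef_rot: [0.994, -0.114, 0.001, -0.0]
contact_force: [-0.8, -0.5, -0.8]
opening: 0.494
grip_force: 0.0
```

```bash
python3 - <<'E'
from h import *
plan([(.446,.0635,.005,-13.3)])
E
```

```text
t 42.3 at [0.4469 0.0624 0.0113] phi -13.04 tiltz [ 0.001  0.    -1.   ] o 4.22 F [-0.8 -0.5 -0.8] M [-0.04  0.06 -0.  ] g 0.0
shift 1 x [-0.11, -0.09, 0.63]  turn 1 x 0.26
```

Request:
play_rows(
  commands=[
    [[0,0,0.5,0,0,0,4.2],[0,0,0,0,0,0,1.5],[0,0,0,0,0,0,1.5],[0,0,0,0,0,0,1.5],[0,0,0,0,0,0,1.5],[0,0,0,0,0,0,1.5]],
  ],
)

```text
time_s: 42.9
tool_pos: [0.4466, 0.0628, 0.0061]
eef_rot: [0.994, -0.113, 0.0, -0.0]
contact_force: [-1.2, 1.0, 5.7]
opening: 0.304
grip_force: 59.1
```

Request:
play_rows(
  commands=[
    [[0,0,-1,0,0,0,1.5],[0,0,-2,0,0,0,1.5],[0,0,-3,0,0,0,1.5],[0,0,-4,0,0,0,1.5],[0,0,-4,0,0,0,1.5],[0,0,-4,0,0,0,1.5],[0,0,0,0,0,0,1.5],[0,0,0,0,0,0,1.5]],
  ],
)

```text
time_s: 43.7
tool_pos: [0.4462, 0.0631, 0.186]
eef_rot: [0.994, -0.113, 0.0, -0.0]
contact_force: [0.2, 0.8, -1.2]
opening: 0.302
grip_force: 59.2
```

```bash
python3 - <<'E'
from h import *
plan([(.55,-.332,.19,7.2),(.55,-.332,.042,7.2)])
E
```

```text
t 43.7 at [0.4462 0.0631 0.186 ] phi -12.98 tiltz [ 6.e-04  7.e-04 -1.e+00] o 2.57 F [ 0.2  0.8 -1.2] M [-0.06  0.04  0.01] g 59.2
shift 11 x [1.73, 3.29, -0.04]  turn 3 x -6.73
shift 4 x [0.0, 0.0, 3.7]  turn 0 x 0.0
```

Request:
play_rows(
  commands=[
    [[1.7,3.3,-0.05,0,0,0,1.5],[1.7,3.3,-0.05,0,0,0,1.5],[1.7,3.3,-0.05,0,0,0,1.5],[1.7,3.3,-0.05,0,0,0,1.5],[1.7,3.3,-0.05,0,0,0,1.5],[1.7,3.3,-0.05,0,0,0,1.5],[1.7,3.3,-0.05,0,0,0,1.5],[1.7,3.3,-0.05,0,0,0,1.5]],
  ],
)

```text
time_s: 44.5
tool_pos: [0.5185, -0.2258, 0.1872]
eef_rot: [0.994, -0.114, -0.002, -0.001]
contact_force: [0.2, -0.1, -0.7]
opening: 0.302
grip_force: 59.2
```

Request:
play_rows(
  commands=[
    [[1.7,3.3,-0.05,0,0,0,1.5],[1.7,3.3,-0.05,0,0,0,1.5],[1.7,3.3,0,0,0,0,1.5],[0,0,0,0,0,-6.7,1.5],[0,0,0,0,0,-6.7,1.5],[0,0,0,0,0,-6.7,1.5],[0,0,0,0,0,0,1.5],[0,0,0,0,0,0,1.5]],
  ],
)

```text
time_s: 45.3
tool_pos: [0.546, -0.3326, 0.189]
eef_rot: [0.998, 0.06, -0.001, -0.001]
contact_force: [0.2, 0.1, -0.9]
opening: 0.301
grip_force: 59.2
```

```bash
python3 - <<'E'
from h import *
plan([(.5504,-.332,.043,7.2)])
E
```

```text
t 45.3 at [ 0.546  -0.3326  0.189 ] phi 6.91 tiltz [-0.0026  0.0023 -1.    ] o 2.57 F [ 0.2  0.1 -0.9] M [ 0.05  0.01 -0.04] g 59.2
shift 4 x [0.11, -0.0, 3.65]  turn 1 x -0.29
```

Request:
play_rows(
  commands=[
    [[0.3,0,4,0,0,0,1.5],[0.1,0,4,0,0,0,1.5],[0,0,3,0,0,0,1.5],[0,0,1.7,0,0,0,1.5],[0,0,0.7,0,0,0,1.5],[0,0,0,0,0,0,1.5],[0,0,0,0,0,0,1.5]],
  ],
)

```text
time_s: 46.0
tool_pos: [0.5513, -0.3332, 0.0577]
eef_rot: [0.998, 0.061, 0.001, 0.001]
contact_force: [0.2, 0.4, -1.1]
opening: 0.298
grip_force: 59.3
```

```bash
python3 - <<'E'
from h import *
plan([(.5504,-.332,.043,7.2)])
E
```

```text
t 46.0 at [ 0.5513 -0.3332  0.0577] phi 7.05 tiltz [ 0.0012 -0.0013 -1.    ] o 2.55 F [ 0.2  0.4 -1.1] M [ 0.01  0.02 -0.01] g 59.3
shift 1 x [-0.07, -0.13, 1.47]  turn 1 x -0.15
```

Request:
play_rows(
  commands=[
    [[-0.05,-0.1,0.5,0,0,0,1.5],[0,0,0.4,0,0,0,1.5],[0,0,0.3,0,0,0,1.5],[0,0,0,0,0,0,1.5]],
  ],
)

```text
time_s: 46.4
tool_pos: [0.5505, -0.3313, 0.046]
eef_rot: [0.998, 0.062, 0.001, -0.001]
contact_force: [-1.5, 2.0, 5.0]
opening: 0.307
grip_force: 59.8
```

Request:
play_rows(
  commands=[
    [[0,0,0.2,0,0,0,1.5],[0,0,0.15,0,0,0,1.5],[0,0,0,0,0,0,1.5]],
  ],
)

```text
time_s: 46.7
tool_pos: [0.552, -0.3313, 0.0453]
eef_rot: [0.998, 0.062, 0.002, -0.0]
contact_force: [-2.4, 4.7, 16.5]
opening: 0.303
grip_force: 61.0
```

Request:
play_rows(
  commands=[
    [[0,0,-0.3,0,0,0,1.5],[0,0,0,0,0,0,3.8],[0,0,0,0,0,0,3.8],[0,0,-2,0,0,0,3.8],[0,0,-4,0,0,0,3.8],[0,0,-4,0,0,0,3.8],[0,0,-4,0,0,0,3.8],[0,0,0,0,0,0,3.8]],
  ],
)

```text
time_s: 47.5
tool_pos: [0.5523, -0.3351, 0.1903]
eef_rot: [0.998, 0.061, 0.004, 0.004]
contact_force: [0.0, -1.0, -0.7]
opening: 0.444
grip_force: 0.0
```

```bash
python3 - <<'E'
from h import *
caps(.05)
plan([(.4195,.1575,.15,17),(.4195,.1575,.006,17)])
E
```

```text
top or [198.5 196. ] 42 [0.539 0.176 0.05 ]
top or [215.6 198.1] 42 [0.532 0.12  0.05 ]
top or [233.2 199.6] 44 [0.528 0.062 0.05 ]
top bl [201.1 218.2] 35 [0.466 0.166 0.05 ]
top bl [294.4 241.6] 74 [ 0.392 -0.139  0.05 ]
top bl [290.2 251.3] 19 [ 0.361 -0.125  0.05 ]
side or [218.8 138.2] 31 [0.655 0.195 0.05 ]
side or [201.8 169.5] 46 [0.531 0.166 0.05 ]
side or [213.5 179. ] 79 [0.525 0.116 0.05 ]
side or [227.8 189.3] 83 [0.52  0.059 0.05 ]
side bl [256.6 274.4] 506 [ 0.355 -0.157  0.05 ]
side bl [345.  264.8] 59 [ 0.509 -0.337  0.05 ]
t 47.6 at [ 0.5501 -0.3321  0.1847] phi 7.05 tiltz [ 9.e-04 -7.e-04 -1.e+00] o 3.79 F [-1.  -0.1 -0.9] M [0.   0.04 0.01] g 0.0
shift 13 x [-0.53, -3.86, 0.27]  turn 2 x -4.97
shift 4 x [0.0, 0.0, 3.6]  turn 0 x 0.0
```

Request:
play_rows(
  commands=[
    [[-0.5,-3.85,0.2,0,0,0,4.2],[-0.5,-3.85,0.2,0,0,0,4.2],[-0.5,-3.85,0.2,0,0,0,4.2],[-0.5,-3.85,0.2,0,0,0,4.2],[-0.5,-3.85,0.2,0,0,0,4.2],[-0.5,-3.85,0.2,0,0,0,4.2],[-0.5,-3.85,0.2,0,0,0,4.2],[-0.5,-3.85,0.2,0,0,0,4.2]],
  ],
)

```text
time_s: 48.4
tool_pos: [0.4706, -0.0292, 0.1665]
eef_rot: [0.998, 0.062, -0.002, 0.0]
contact_force: [0.9, 1.1, 1.1]
opening: 0.494
grip_force: 0.0
```

Request:
play_rows(
  commands=[
    [[-0.5,-3.85,0.2,0,0,0,4.2],[-0.5,-3.85,0.2,0,0,0,4.2],[-0.5,-3.85,0.2,0,0,0,4.2],[-0.5,-3.85,0.2,0,0,0,4.2],[-0.6,-3.85,0.2,0,0,-5,4.2],[0,0,0,0,0,-5,4.2],[0,0,0,0,0,0,4.2],[0,0,0,0,0,0,4.2]],
  ],
)

```text
time_s: 49.2
tool_pos: [0.4224, 0.1558, 0.1574]
eef_rot: [0.989, 0.147, -0.001, 0.001]
contact_force: [0.1, 0.5, 0.1]
opening: 0.493
grip_force: 0.0
```

```bash
python3 - <<'E'
from h import *
plan([(.4195,.1575,.006,17)]); print(bot.get_state()['joint_pos'].round(2))
E
```

```text
t 49.2 at [0.4224 0.1558 0.1574] phi 16.9 tiltz [-0.0019 -0.0017 -1.    ] o 4.21 F [0.1 0.5 0.1] M [-0.08 -0.   -0.02] g 0.0
shift 4 x [-0.06, -0.06, 3.79]  turn 1 x -0.1
[-0.86  0.49  0.66  2.08 -0.45  0.72 -1.19]
```

Request:
play_rows(
  commands=[
    [[-0.2,-0.2,4,0,0,0,4.2],[0,0,4,0,0,0,4.2],[0,0,3,0,0,0,4.2],[0,0,2,0,0,0,4.2],[0,0,1,0,0,0,4.2],[0,0,0.5,0,0,0,4.2],[0,0,0,0,0,0,4.2]],
  ],
)

```text
time_s: 49.9
tool_pos: [0.4208, 0.1575, 0.0133]
eef_rot: [0.989, 0.148, -0.0, 0.0]
contact_force: [-0.4, 0.4, -0.3]
opening: 0.494
grip_force: 0.0
```

```bash
python3 - <<'E'
from h import *
plan([(.4195,.1575,.006,17)])
E
```

```text
t 49.9 at [0.4208 0.1575 0.0133] phi 16.97 tiltz [-1.e-04 -4.e-04 -1.e+00] o 4.22 F [-0.4  0.4 -0.3] M [0.03 0.03 0.05] g 0.0
shift 1 x [-0.12, -0.04, 0.73]  turn 1 x -0.03
```

Request:
play_rows(
  commands=[
    [[-0.1,0,0.7,0,0,0,4.2],[0,0,0,0,0,0,1.5],[0,0,0,0,0,0,1.5],[0,0,0,0,0,0,1.5],[0,0,0,0,0,0,1.5],[0,0,0,0,0,0,1.5]],
  ],
)

```text
time_s: 50.5
tool_pos: [0.4196, 0.158, 0.0067]
eef_rot: [0.989, 0.149, 0.0, -0.0]
contact_force: [-0.4, 0.8, 4.1]
opening: 0.302
grip_force: 59.3
```

Request:
play_rows(
  commands=[
    [[0,0,-1,0,0,0,1.5],[0,0,-2,0,0,0,1.5],[0,0,-3,0,0,0,1.5],[0,0,-4,0,0,0,1.5],[0,0,-4,0,0,0,1.5],[0,0,-4,0,0,0,1.5],[0,0,0,0,0,0,1.5],[0,0,0,0,0,0,1.5]],
  ],
)

```text
time_s: 51.3
tool_pos: [0.4194, 0.1582, 0.187]
eef_rot: [0.989, 0.149, 0.001, -0.001]
contact_force: [-0.8, -0.2, -1.2]
opening: 0.302
grip_force: 59.1
```

```bash
python3 - <<'E'
from h import *
plan([(.536,-.217,.19,7.2),(.536,-.217,.045,7.2)])
E
```

```text
t 51.3 at [0.4194 0.1582 0.187 ] phi 17.11 tiltz [ 0.0012  0.0013 -1.    ] o 2.58 F [-0.8 -0.2 -1.2] M [-0.01 -0.03 -0.01] g 59.1
shift 10 x [0.01, 3.93, -0.03]  turn 2 x 4.96
shift 4 x [0.0, 0.0, 3.63]  turn 0 x 0.0
```

Request:
play_rows(
  commands=[
    [[-0.05,3.75,0,0,0,0,1.5],[-0.05,3.75,0,0,0,0,1.5],[-0.05,3.75,0,0,0,0,1.5],[-0.05,3.75,0,0,0,0,1.5],[-0.05,3.75,0,0,0,0,1.5],[-0.05,3.75,0,0,0,0,1.5],[-0.05,3.75,0,0,0,0,1.5],[-0.05,3.75,0,0,0,0,1.5]],
  ],
)

```text
time_s: 52.1
tool_pos: [0.5027, -0.131, 0.1843]
eef_rot: [0.989, 0.148, -0.002, -0.001]
contact_force: [0.4, -0.5, -0.6]
opening: 0.3
grip_force: 59.2
```

Request:
play_rows(
  commands=[
    [[-0.05,3.75,0,0,0,0,1.5],[-0.05,3.75,0,0,0,0,1.5],[-0.05,3.75,0,0,0,0,1.5],[-0.05,3.75,0,0,0,0,1.5],[0,0,0,0,0,5,1.5],[0,0,0,0,0,4.9,1.5],[0,0,0,0,0,0,1.5],[0,0,0,0,0,0,1.5]],
  ],
)

```text
time_s: 52.9
tool_pos: [0.5452, -0.2733, 0.1846]
eef_rot: [0.998, 0.063, -0.001, -0.001]
contact_force: [-0.7, 1.0, -0.8]
opening: 0.296
grip_force: 59.2
```

```bash
python3 - <<'E'
from h import *
plan([(.543,-.2748,.045,7.2)])
E
```

```text
t 52.9 at [ 0.5452 -0.2733  0.1846] phi 7.28 tiltz [-0.003   0.0016 -1.    ] o 2.53 F [-0.7  1.  -0.8] M [-0.03 -0.01  0.  ] g 59.2
shift 4 x [-0.06, 0.03, 3.49]  turn 1 x 0.08
```

Request:
play_rows(
  commands=[
    [[-0.3,0.1,4,0,0,0,1.5],[0,0,4,0,0,0,1.5],[0,0,3,0,0,0,1.5],[0,0,1.3,0,0,0,1.5],[0,0,0.5,0,0,0,1.5],[0,0,0,0,0,0,1.5],[0,0,0,0,0,0,1.5]],
  ],
)

```text
time_s: 53.6
tool_pos: [0.5441, -0.2763, 0.0599]
eef_rot: [0.998, 0.063, 0.001, 0.001]
contact_force: [0.2, -0.0, -0.5]
opening: 0.297
grip_force: 59.2
```

```bash
python3 - <<'E'
from h import *
plan([(.543,-.2748,.045,7.2)])
E
```

```text
t 53.6 at [ 0.5441 -0.2763  0.0599] phi 7.2 tiltz [ 0.0026 -0.0018 -1.    ] o 2.54 F [ 0.2 -0.  -0.5] M [-0.    0.03  0.03] g 59.2
shift 1 x [-0.09, -0.16, 1.49]  turn 1 x -0.0
```

Request:
play_rows(
  commands=[
    [[-0.1,-0.1,0.5,0,0,0,1.5],[0,0,0.4,0,0,0,1.5],[0,0,0.4,0,0,0,1.5],[0,0,0,0,0,0,1.5]],
  ],
)

```text
time_s: 54.0
tool_pos: [0.5423, -0.2743, 0.0461]
eef_rot: [0.998, 0.063, 0.0, -0.0]
contact_force: [-1.1, 2.1, 5.4]
opening: 0.297
grip_force: 59.9
```

Request:
play_rows(
  commands=[
    [[0,0,0.2,0,0,0,1.5],[0,0,0.15,0,0,0,1.5],[0,0,0,0,0,0,1.5]],
  ],
)

```text
time_s: 54.3
tool_pos: [0.5432, -0.2742, 0.0455]
eef_rot: [0.998, 0.063, 0.002, -0.001]
contact_force: [-3.4, 4.8, 19.6]
opening: 0.299
grip_force: 61.5
```

Request:
play_rows(
  commands=[
    [[0,0,-0.3,0,0,0,1.5],[0,0,0,0,0,0,3.8],[0,0,0,0,0,0,3.8],[0,0,-2,0,0,0,3.8],[0,0,-4,0,0,0,3.8],[0,0,-4,0,0,0,3.8],[0,0,-4,0,0,0,3.8],[0,0,0,0,0,0,3.8]],
  ],
)

```text
time_s: 55.1
tool_pos: [0.5445, -0.2776, 0.1903]
eef_rot: [0.998, 0.062, 0.005, 0.004]
contact_force: [-0.0, -1.5, 0.2]
opening: 0.445
grip_force: 0.0
```

Request:
play_rows(
  commands=[
    [[-1.2,-4,0,0,0,-8.2,3],[-0.6,-4,0,0,0,-8.2,3],[0,-4,0,0,0,-8.2,3],[0,-4,0,0,0,-8.2,3],[0,0,0,0,0,-8.2,3],[0,0,0,0,0,-8.2,3],[0,0,0,0,0,-8.2,3],[0,0,0,0,0,-8.2,3]],
  ],
)

```text
time_s: 55.9
tool_pos: [0.4711, -0.1285, 0.1839]
eef_rot: [0.803, 0.596, -0.001, -0.001]
contact_force: [-0.2, -0.3, -0.7]
opening: 0.352
grip_force: 0.0
```

Request:
play_rows(
  commands=[
    [[0,0,0,0,0,-8.2,3],[0,0,0,0,0,-8.2,3],[0,0,0,0,0,-7.8,3],[0,0,0,0,0,0,3]],
  ],
)

```text
time_s: 56.3
tool_pos: [0.4711, -0.1288, 0.184]
eef_rot: [0.663, 0.749, -0.0, -0.001]
contact_force: [-0.1, 0.1, -0.9]
opening: 0.347
grip_force: 0.0
```

```bash
python3 - <<'E'
from h import *
plan([(.42,-.287,.16,97),(.42,-.287,.061,97)])
caps(.05); rackcaps()
t=snap('top','top5.png'); s=snap('side','side5.png')
a=cv2.resize(t[90:240,180:390,::-1],None,fx=2.8,fy=2.8,interpolation=cv2.INTER_CUBIC)
cv2.imwrite('pics/k.png',a)
E
```

```text
t 56.3 at [ 0.4711 -0.1288  0.184 ] phi 96.94 tiltz [-1.5e-03  6.0e-04 -1.0e+00] o 2.96 F [-0.1  0.1 -0.9] M [-0.03 -0.02 -0.01] g 0.0
shift 5 x [-3.02, -1.4, 0.48]  turn 1 x -0.06
shift 3 x [0.0, 0.0, 3.3]  turn 0 x 0.0
top or [198.5 196. ] 42 [0.539 0.176 0.05 ]
top or [215.6 198.1] 42 [0.532 0.12  0.05 ]
top or [233.2 199.6] 44 [0.528 0.062 0.05 ]
top bl [334.7 180. ] 23 [ 0.593 -0.272  0.05 ]
top bl [356.3 206.6] 33 [ 0.506 -0.342  0.05 ]
side or [200.1 168.5] 73 [0.531 0.173 0.05 ]
side or [213.5 178.9] 78 [0.525 0.116 0.05 ]
side or [227.8 189.3] 82 [0.52  0.059 0.05 ]
side bl [338.2 225.2] 38 [ 0.6   -0.267  0.05 ]
side bl [256.6 274.3] 508 [ 0.355 -0.157  0.05 ]
side bl [345.  264.6] 61 [ 0.509 -0.337  0.05 ]
cap [198.5 196. ] [200.1 168.5] (array([0.5393, 0.1805, 0.033 ]), 0.0027)
cap [215.6 198.1] [213.5 178.9] (array([0.5326, 0.1229, 0.033 ]), 0.0024)
cap [233.2 199.6] [227.7 189.2] (array([0.5275, 0.0643, 0.0343]), 0.0036)
```

View pics/k.png

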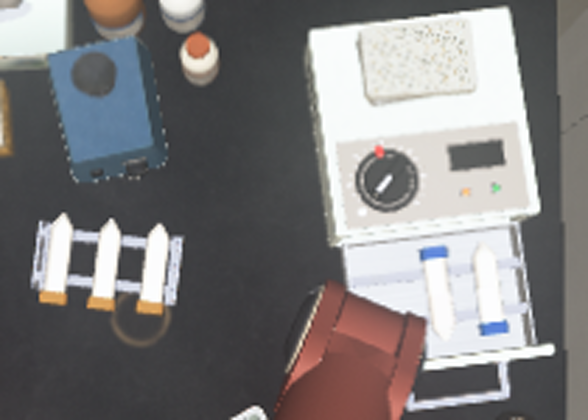

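All three orange tubes sit in the rack, with caps at (52,298), (100,303) and (152,308). Both blue tubes lie in the drawer's middle and right notches, and the dial is off. Next I'll close the drawer.

Request:
play_rows(
  commands=[
    [[-3,-1.4,0.4,0,0,0,3],[-3,-1.4,0.4,0,0,0,3],[-3,-1.4,0.4,0,0,0,3],[-3,-1.4,0.4,0,0,0,3],[-3,-1.4,0.4,0,0,0,3],[0,0,0,0,0,0,3],[0,0,0,0,0,0,3]],
  ],
)

```text
time_s: 57.3
tool_pos: [0.42, -0.2865, 0.1647]
eef_rot: [0.664, 0.748, -0.0, -0.0]
contact_force: [0.7, 0.3, -0.2]
opening: 0.351
grip_force: 0.0
```

```bash
python3 - <<'E'
from h import *
plan([(.42,-.287,.061,97)])
E
```

```text
t 57.3 at [ 0.42   -0.2865  0.1647] phi 96.84 tiltz [-4.e-04  2.e-04 -1.e+00] o 3.0 F [ 0.7  0.3 -0.2] M [ 0.01 -0.07  0.02] g 0.0
shift 3 x [-0.02, -0.0, 3.46]  turn 1 x -0.16
```

Request:
play_rows(
  commands=[
    [[0,0,4,0,0,0,3],[0,0,3,0,0,0,3],[0,0,2,0,0,0,3],[0,0,1.3,0,0,0,3],[0,0,0,0,0,0,3]],
  ],
)

```text
time_s: 57.8
tool_pos: [0.4209, -0.2839, 0.0606]
eef_rot: [0.662, 0.75, 0.0, -0.001]
contact_force: [0.0, 0.2, -0.3]
opening: 0.351
grip_force: 0.0
```

Request:
play_rows(
  commands=[
    [[0,0,0,0,0,0,0],[0,0,0,0,0,0,0],[0,0,0,0,0,0,0],[0,0,0,0,0,0,0],[0,0,0,0,0,0,0]],
  ],
)

```text
time_s: 58.3
tool_pos: [0.4214, -0.2854, 0.0625]
eef_rot: [0.662, 0.749, 0.001, 0.0]
contact_force: [1.5, 3.7, 4.5]
opening: 0.09
grip_force: 58.9
```

```bash
python3 - <<'E'
from h import *
plan([(.5687,-.268,.062,97)])
E
```

```text
t 58.3 at [ 0.4214 -0.2854  0.0625] phi 97.05 tiltz [ 1.7e-03  6.0e-04 -1.0e+00] o 0.77 F [1.5 3.7 4.5] M [ 0.68 -0.31  0.08] g 58.9
shift 4 x [-0.02, 3.71, 0.01]  turn 1 x 0.05
```

Request:
play_rows(
  commands=[
    [[0,0.5,0,0,0,0,0],[0,1,0,0,0,0,0],[0,1.3,0,0,0,0,0],[0,1.3,0,0,0,0,0],[0,1.3,0,0,0,0,0],[0,1.3,0,0,0,0,0],[0,1.3,0,0,0,0,0],[0,1.3,0,0,0,0,0]],
  ],
)

```text
time_s: 59.1
tool_pos: [0.5109, -0.2739, 0.0625]
eef_rot: [0.663, 0.749, -0.0, -0.002]
contact_force: [-3.1, 4.1, 8.3]
opening: 0.091
grip_force: 59.4
```

Request:
play_rows(
  commands=[
    [[0,1.2,0,0,0,0,0],[0,1.2,0,0,0,0,0],[0,1,0,0,0,0,0],[0,0.8,0,0,0,0,0],[0,0.6,0,0,0,0,0],[0,0.4,0,0,0,0,0],[0,0.2,0,0,0,0,0],[0,0,0,0,0,0,0]],
  ],
)

```text
time_s: 59.9
tool_pos: [0.5657, -0.267, 0.0626]
eef_rot: [0.663, 0.749, 0.0, -0.001]
contact_force: [-2.0, 4.7, 8.4]
opening: 0.089
grip_force: 59.2
```

```bash
python3 - <<'E'
from h import *
plan([(.5687,-.268,.062,97)])
E
```

```text
t 59.9 at [ 0.5657 -0.267   0.0626] phi 97.0 tiltz [-0.0018  0.0023 -1.    ] o 0.76 F [-2.   4.7  8.4] M [0.81 0.41 0.05] g 59.2
shift 1 x [-0.14, 0.29, 0.06]  turn 1 x 0.0
```

Request:
play_rows(
  commands=[
    [[0,0.3,0,0,0,0,0],[0,0.3,0,0,0,0,0],[0,0,0,0,0,0,0]],
  ],
)

```text
time_s: 60.2
tool_pos: [0.5684, -0.2666, 0.0626]
eef_rot: [0.663, 0.749, -0.001, -0.004]
contact_force: [-7.2, 4.1, 11.2]
opening: 0.091
grip_force: 59.8
```

Request:
play_rows(
  commands=[
    [[0,0.3,0,0,0,0,0],[0,0,0,0,0,0,0]],
  ],
)

```text
time_s: 60.4
tool_pos: [0.5684, -0.2666, 0.0625]
eef_rot: [0.663, 0.748, -0.003, -0.007]
contact_force: [-11.4, 4.4, 13.6]
opening: 0.091
grip_force: 60.2
```

Request:
play_rows(
  commands=[
    [[0,-0.5,0,0,0,0,0],[0,0,0,0,0,0,3],[0,0,0,0,0,0,3],[0,0,-2,0,0,0,3],[0,0,-4,0,0,0,3],[0,0,-4,0,0,0,3],[0,0,-4,0,0,0,3],[0,0,0,0,0,0,3]],
  ],
)

```text
time_s: 61.2
tool_pos: [0.5736, -0.2711, 0.2083]
eef_rot: [0.663, 0.748, 0.001, 0.007]
contact_force: [1.2, -0.5, -0.1]
opening: 0.349
grip_force: 0.0
```

```bash
python3 - <<'E'
from h import *
plan([(.6675,-.206,.2,142.2),(.6675,-.206,.128,142.2)])
reds=[];dots=[];rings=[];lines=[]
for i in (1,5):
    t=cv2.imread(f'pics/top{i}.png'); 
    x0,y0=300,135; c=t[y0:175,x0:340]; f=8
    u=cv2.resize(c,None,fx=f,fy=f,interpolation=cv2.INTER_CUBIC); hs=cv2.cvtColor(u,cv2.COLOR_BGR2HSV)
    px=lambda q:(np.array(q)+.5)/f-.5+[x0,y0]
    m=cv2.inRange(hs,(0,70,90),(12,255,255))|cv2.inRange(hs,(170,70,90),(179,255,255))
    n,l,st,ce=cv2.connectedComponentsWithStats(m); k=1+np.argmax(st[1:,4]); R_=px(ce[k])
    d=cv2.inRange(hs,(0,0,0),(179,255,110)); cs,_=cv2.findContours(d,cv2.RETR_EXTERNAL,cv2.CHAIN_APPROX_NONE)
    h=cv2.convexHull(max([q for q in cs if not (q.reshape(-1,2)==0).any()],key=cv2.contourArea)); e=cv2.fitEllipse(h); C=px(e[0])
    b=(u.min(2)>205).astype(np.uint8)*255; n,l,st,ce=cv2.connectedComponentsWithStats(b)
    print(i,'red',R_,st[0,4] and '', 'ring',C,np.array(e[1])/f)
    rr=onz('top',R_,.116)[0]; cc=onz('top',C,.114)[0]; v=rr-cc
    print(' tab rel',v.round(4),np.linalg.norm(v[:2]).round(4),'ang',np.degrees(np.arctan2(v[1],v[0])).round(1),'c',cc.round(4))
    for j in range(1,n):
        if st[j,4]>60:
            q=px(ce[j]); 
            if np.linalg.norm(q-C)<19:
                w=onz('top',q,.113)[0]-cc; pts=np.argwhere(l==j)[:,::-1].astype(np.float32); vx=cv2.fitLine(onz('top',px(pts),.148)[:,:2].astype(np.float32),cv2.DIST_L2,0,.01,.01).ravel()[:2]
                print('  white',q.round(1),st[j,4],'ang(z.113)',np.degrees(np.arctan2(w[1],w[0])).round(1),np.linalg.norm(w).round(4),'line dir',np.degrees(np.arctan2(vx[1],vx[0])).round(1))
E
```

```text
t 61.2 at [ 0.5736 -0.2711  0.2083] phi 96.91 tiltz [ 0.0119 -0.0075 -0.9999] o 2.98 F [ 1.2 -0.5 -0.1] M [-0.03 -0.07 -0.01] g 0.0
shift 3 x [1.78, 3.37, 0.28]  turn 6 x -7.55
shift 2 x [0.0, 0.0, 3.6]  turn 0 x 0.0
1 red [315.01193366 143.82975998]  ring [317.5879879  154.07644463] [21.55925179 21.76727295]
 tab rel [0.0321 0.008  0.002 ] 0.0331 ang 14.0 c [ 0.6674 -0.2072  0.114 ]
  white [320.1 154.7] 72094 ang(z.113) -102.1 0.0082 line dir -24.4
  white [316.8 155.1] 585 ang(z.113) 144.4 0.004 line dir -39.9
5 red [315.01171875 143.84065194]  ring [317.5793972  154.10245323] [21.46825409 21.72858047]
 tab rel [0.0322 0.008  0.002 ] 0.0331 ang 13.9 c [ 0.6673 -0.2071  0.114 ]
  white [320.1 154.6] 72225 ang(z.113) -100.1 0.0081 line dir -30.0
  white [316.8 155.1] 605 ang(z.113) 143.9 0.0039 line dir -39.7
```

```bash
python3 - <<'E'
from h import *
for i in (1,4):
    t=cv2.imread(f'pics/side{i}.png'); x0,y0=312,165; c=t[y0:207,x0:357]; f=8
    u=cv2.resize(c,None,fx=f,fy=f,interpolation=cv2.INTER_CUBIC); hs=cv2.cvtColor(u,cv2.COLOR_BGR2HSV)
    px=lambda q:(np.array(q)+.5)/f-.5+[x0,y0]
    m=cv2.inRange(hs,(0,70,80),(12,255,255))|cv2.inRange(hs,(170,70,80),(179,255,255))
    n,l,st,ce=cv2.connectedComponentsWithStats(m); k=1+np.argmax(st[1:,4]); R_=px(ce[k])
    d=cv2.inRange(hs,(0,0,0),(179,255,110)); cs,_=cv2.findContours(d,cv2.RETR_EXTERNAL,cv2.CHAIN_APPROX_NONE)
    q=max(cs,key=cv2.contourArea); P=onz('side',px(cv2.convexHull(q).reshape(-1,2)),.114)[:,:2]*1000
    e=cv2.minEnclosingCircle(P.astype(np.float32)); rr=onz('side',R_,.116)[0][:2]*1000
    for C in (np.array(e[0]),): v=rr-C; print(i,st[k,4]/64,R_,C,e[1],v,np.hypot(*v),np.degrees(np.arctan2(v[1],v[0])))
E
```

```text
1 21.09375 [336.76916667 176.39185185] [ 669.70166016 -208.01249695] 37.766971588134766 [28.43539682 10.48492998] 30.30685646889137 20.240348139669766
4 20.984375 [336.77433917 176.37011355] [ 669.59570312 -208.133255  ] 37.85469436645508 [28.61241668 10.62826601] 30.522621558435837 20.377837604912862
```

Request:
play_rows(
  commands=[
    [[1.7,3.4,0.1,0,0,-7.5,3.5],[1.7,3.4,0.1,0,0,0,3.5],[1.7,3.4,0.1,0,0,0,3.5],[0,0,0,0,0,-7.5,3.5],[0,0,0,0,0,-7.5,3.5],[0,0,0,0,0,-7.5,3.5],[0,0,0,0,0,-7.5,3.5],[0,0,0,0,0,-7.5,3.5]],
  ],
)

```text
time_s: 62.0
tool_pos: [0.659, -0.1976, 0.1975]
eef_rot: [0.324, 0.946, -0.001, -0.001]
contact_force: [0.0, -0.2, 0.9]
opening: 0.412
grip_force: 0.0
```

Request:
play_rows(
  commands=[
    [[0,0,0,0,0,0,3.5],[0,0,0,0,0,0,3.5]],
  ],
)

```text
time_s: 62.2
tool_pos: [0.659, -0.1974, 0.198]
eef_rot: [0.327, 0.945, -0.0, -0.001]
contact_force: [-0.4, -0.3, 0.0]
opening: 0.406
grip_force: 0.0
```

```bash
python3 - <<'E'
from h import *
plan([(.6675,-.206,.128,142)])
E
```

```text
t 62.2 at [ 0.659  -0.1974  0.198 ] phi 141.78 tiltz [-1.1e-03 -2.0e-04 -1.0e+00] o 3.47 F [-0.4 -0.3  0. ] M [-0.02  0.    0.01] g 0.0
shift 2 x [-0.6, -0.07, 3.5]  turn 1 x -0.22
```

Request:
play_rows(
  commands=[
    [[-1.2,-0.15,2,0,0,0,3.5],[0,0,2,0,0,0,3.5],[0,0,2,0,0,0,3.5],[0,0,0.8,0,0,0,3.5],[0,0,0,0,0,0,3.5],[0,0,0,0,0,0,3.5]],
  ],
)

```text
time_s: 62.8
tool_pos: [0.6684, -0.2056, 0.1316]
eef_rot: [0.326, 0.945, -0.0, 0.001]
contact_force: [-0.2, -0.3, 0.5]
opening: 0.411
grip_force: 0.0
```

```bash
python3 - <<'E'
from h import *
plan([(.6675,-.206,.129,142)])
# tick-mark circle fit in both views
for nm,x0,y0,w,h,i in(('top',298,133,40,44,5),('side',308,162,54,50,1)):
    t=cv2.imread(f'pics/{nm}{i}.png')[y0:y0+h,x0:x0+w]; f=8
    u=cv2.resize(t,None,fx=f,fy=f,interpolation=cv2.INTER_CUBIC); g=u.min(2).astype(np.float32)
    th=cv2.morphologyEx(g,cv2.MORPH_TOPHAT,np.ones((25,25))); n,l,st,ce=cv2.connectedComponentsWithStats((th>14).astype(np.uint8))
    for k in range(1,n):
        if st[k,4]>50:
            P=onz(nm,(ce[k]+.5)/f-.5+[x0,y0],.112)[0]; v=(P[:2]-[.6672,-.2071])*1000; r=np.hypot(*v)
            if 36<r<52: print(nm,((ce[k]+.5)/f-.5+[x0,y0]).round(1),st[k,4],v.round(1),r.round(1),np.degrees(np.arctan2(v[1],v[0])).round(1))
E
```

```text
t 62.8 at [ 0.6684 -0.2056  0.1316] phi 141.95 tiltz [ 1.3e-03 -7.0e-04 -1.0e+00] o 3.51 F [-0.2 -0.3  0.5] M [-0.02  0.    0.01] g 0.0
shift 1 x [0.05, -0.09, 0.26]  turn 1 x -0.05
top [315.9 140.4] 122 [44.3  4.6] 44.5 5.9
top [322.7 142.4] 101 [ 38.  -16.8] 41.5 -23.8
top [325.8 143.7] 210 [ 33.7 -26.6] 43.0 -38.3
top [307.1 145.6] 226 [27.4 32.2] 42.3 49.6
top [327.9 146.2] 127 [ 25.9 -33. ] 41.9 -51.9
top [330.7 152.2] 177 [  6.8 -41.5] 42.1 -80.7
top [304.9 152.1] 79 [ 6.7 39.4] 40.0 80.3
top [304.4 155.6] 223 [-4.4 41.1] 41.3 96.1
top [305.9 159.1] 68 [-15.4  36.6] 39.7 112.8
top [328.4 161.9] 177 [-24.2 -33.8] 41.6 -125.6
top [309.  165.2] 496 [-34.7  27. ] 43.9 142.1
top [319.7 170.6] 337 [-51.5  -6.3] 51.9 -173.0
side [328.  173.7] 225 [27.6 35.1] 44.7 51.9
side [340.3 176.3] 198 [39.3  2. ] 39.3 2.9
side [319.6 180.1] 223 [-4.1 44.2] 44.4 95.3
side [348.5 181.9] 168 [ 35.7 -25.7] 44.0 -35.7
side [318.7 190.5] 697 [-34.6  29.4] 45.4 139.6
side [348.3 192. ] 328 [  6.6 -40.3] 40.9 -80.7
side [340.2 198.8] 281 [-24.5 -32.1] 40.4 -127.3
```

```bash
python3 - <<'E'
from h import *
from scipy.optimize import least_squares as LS
D={'top':[(315.9,140.4),(325.8,143.7),(307.1,145.6),(330.7,152.2),(304.4,155.6),(328.4,161.9),(309,165.2),(322.7,142.4),(327.9,146.2),(304.9,152.1),(305.9,159.1)],
'side':[(328,173.7),(319.6,180.1),(348.5,181.9),(318.7,190.5),(348.3,192),(340.2,198.8)]}
tab={'top':(315.01,143.83),'side':(336.77,176.38)}
for nm in D:
    V=onz(nm,D[nm],.112)[:,:2]*1000
    for fr in(0,1):
        def f(p):
            v=V-p[:2]; a=np.degrees(np.arctan2(v[:,1],v[:,0])); z=142.2+(p[2] if fr else 0); k=np.round((z-a)/22.5); return (z-a-22.5*k)*.73
        s=LS(f,[668.2,-207.8,0],loss='soft_l1')
        for z in(.114,.116):
            v=onz(nm,tab[nm],z)[0,:2]*1000-s.x[:2]; print(nm,fr,s.x.round(2),'res',f(s.x).round(1) if z==.114 else '','tab z',z,np.hypot(*v).round(1),np.degrees(np.arctan2(v[1],v[0])).round(1))
E
```

```text
top 0 [ 668.61 -208.2     0.  ] res [-0.2  0.3  0.1 -0.2 -0.5 -0.  -0.   5.9 -5.6 -5.7  4. ] tab z 0.114 32.6 15.6
top 0 [ 668.61 -208.2     0.  ] res  tab z 0.116 32.2 16.3
top 1 [ 6.6861e+02 -2.0823e+02  1.2000e-01] res [-0.1  0.4  0.2 -0.1 -0.4  0.1  0.1  6.  -5.5 -5.6  4.1] tab z 0.114 32.6 15.7
top 1 [ 6.6861e+02 -2.0823e+02  1.2000e-01] res  tab z 0.116 32.2 16.3
side 0 [ 668.54 -205.8     0.  ] res [-0.1 -0.1  0.2  0.2 -0.1 -0.1] tab z 0.114 32.0 15.6
side 0 [ 668.54 -205.8     0.  ] res  tab z 0.116 30.8 15.6
side 1 [ 6.6854e+02 -2.0579e+02 -3.0000e-02] res [-0.1 -0.1  0.2  0.2 -0.1 -0.1] tab z 0.114 32.0 15.6
side 1 [ 6.6854e+02 -2.0579e+02 -3.0000e-02] res  tab z 0.116 30.8 15.6
```

Request:
play_rows(
  commands=[
    [[0.05,-0.05,0.25,0,0,0,0.5],[0,0,0,0,0,0,0.5],[0,0,0,0,0,0,0.5],[0,0,0,0,0,0,0.5],[0,0,0,0,0,0,0.5]],
  ],
  force=30,
)

```text
time_s: 63.3
tool_pos: [0.6676, -0.2058, 0.1293]
eef_rot: [0.326, 0.945, -0.0, 0.001]
contact_force: [-0.2, -0.5, 4.7]
opening: 0.14
grip_force: 32.9
```

```bash
python3 - <<'E'
from h import *
plan([(.6675,-.206,.129,16)])
E
```

```text
t 63.3 at [ 0.6676 -0.2058  0.1293] phi 141.97 tiltz [ 1.5e-03 -6.0e-04 -1.0e+00] o 1.2 F [-0.2 -0.5  4.7] M [-0.01  0.13 -0.02] g 32.9
shift 1 x [-0.01, -0.02, 0.03]  turn 15 x 8.4
```

Request:
play_rows(
  commands=[
    [[0,0,-0.1,0,0,8.4,0.5],[0,0,0,0,0,8.4,0.5],[0,0,0,0,0,8.4,0.5],[0,0,0,0,0,8.4,0.5],[0,0,0,0,0,8.4,0.5],[0,0,0,0,0,8.4,0.5],[0,0,0,0,0,8.4,0.5],[0,0,0,0,0,0,0.5]],
  ],
)

```text
time_s: 64.1
tool_pos: [0.6676, -0.2057, 0.1293]
eef_rot: [0.748, 0.664, -0.0, 0.001]
contact_force: [0.7, -1.1, 1.5]
opening: 0.143
grip_force: 32.6
```

Request:
play_rows(
  commands=[
    [[0,0,0,0,0,8.4,0.5],[0,0,0,0,0,8.4,0.5],[0,0,0,0,0,8.4,0.5],[0,0,0,0,0,8.4,0.5],[0,0,0,0,0,8.4,0.5],[0,0,0,0,0,8.4,0.5],[0,0,0,0,0,6,0.5],[0,0,0,0,0,2,0.5]],
  ],
)

```text
time_s: 64.9
tool_pos: [0.6676, -0.2058, 0.1294]
eef_rot: [0.977, 0.215, 0.0, 0.001]
contact_force: [1.1, -0.9, 0.3]
opening: 0.143
grip_force: 32.6
```

Request:
play_rows(
  commands=[
    [[0,0,0,0,0,0,0.5],[0,0,0,0,0,0,0.5]],
  ],
)

```text
time_s: 65.1
tool_pos: [0.6676, -0.2058, 0.1294]
eef_rot: [0.976, 0.216, 0.001, 0.0]
contact_force: [3.2, -1.8, 0.4]
opening: 0.144
grip_force: 32.5
```

```bash
python3 - <<'E'
from h import *
plan([(.6675,-.206,.129,15.7)])
E
```

```text
t 65.1 at [ 0.6676 -0.2058  0.1294] phi 24.92 tiltz [ 1.2e-03 -5.0e-04 -1.0e+00] o 1.23 F [ 3.2 -1.8  0.4] M [-0.3  -0.39 -0.06] g 32.5
shift 1 x [-0.02, 0.02, 0.04]  turn 2 x 4.61
```

Request:
play_rows(
  commands=[
    [[0,0,0,0,0,5,0.5],[0,0,0,0,0,4.2,0.5],[0,0,0,0,0,0,0.5],[0,0,0,0,0,0,0.5]],
  ],
)

```text
time_s: 65.5
tool_pos: [0.6676, -0.2058, 0.1294]
eef_rot: [0.991, 0.137, 0.001, 0.0]
contact_force: [2.8, -1.7, -0.2]
opening: 0.143
grip_force: 32.4
```

```bash
python3 - <<'E'
from h import *
plan([(.6675,-.206,.129,15.7)])
E
```

```text
t 65.5 at [ 0.6676 -0.2058  0.1294] phi 15.71 tiltz [ 1.2e-03 -6.0e-04 -1.0e+00] o 1.22 F [ 2.8 -1.7 -0.2] M [-0.43 -0.57  0.06] g 32.4
shift 1 x [-0.01, 0.02, 0.04]  turn 1 x 0.01
```

Release, rise and clear the view.

Request:
play_rows(
  commands=[
    [[0,0,0,0,0,0,3],[0,0,0,0,0,0,3],[0,0,0,0,0,0,3],[0,0,-2,0,0,0,3],[0,0,-4,0,0,0,3],[0,0,-4,0,0,0,3],[-2,-3,0,0,0,0,3],[-2,-4,0,0,0,0,3]],
  ],
)

```text
time_s: 66.3
tool_pos: [0.6093, -0.1511, 0.2309]
eef_rot: [0.991, 0.134, 0.001, 0.002]
contact_force: [1.3, 0.7, 0.2]
opening: 0.353
grip_force: 0.0
```

Request:
play_rows(
  commands=[
    [[-2,-4,0,0,0,0,3],[-2,-4,0,0,0,0,3],[-2,-4,0,0,0,0,3],[0,-4,0,0,0,0,3],[0,0,0,0,0,0,3],[0,0,0,0,0,0,3]],
  ],
)

```text
time_s: 66.9
tool_pos: [0.5087, -0.0095, 0.2294]
eef_rot: [0.991, 0.137, -0.0, -0.0]
contact_force: [-0.3, -1.3, 1.5]
opening: 0.35
grip_force: 0.0
```

```bash
python3 - <<'E'
from h import *
plan([]); rackcaps()
t=snap('top','top6.png'); s=snap('side','side6.png')
T=t[:,:,::-1]; S=s[:,:,::-1]
cv2.imwrite('pics/l.png',np.hstack([cv2.resize(T[85:205,285:375],(412,550),interpolation=cv2.INTER_CUBIC),cv2.resize(S[150:270,300:384],(385,550),interpolation=cv2.INTER_CUBIC)]))
x0,y0=300,135;f=8;u=cv2.resize(T[y0:175,x0:340],None,fx=f,fy=f,interpolation=cv2.INTER_CUBIC)
b=(u.min(2)>190).astype(np.uint8); n,l,st,ce=cv2.connectedComponentsWithStats(b)
for j in range(1,n):
    q=(ce[j]+.5)/f-.5+[x0,y0]
    if 60<st[j,4]<2000:
        pts=(np.argwhere(l==j)[:,::-1]+.5)/f-.5+[x0,y0]; P=onz('top',pts,.148)[:,:2]; vx=cv2.fitLine((P*1000).astype(np.float32),cv2.DIST_L2,0,.01,.01).ravel()[:2]
        v=P.mean(0)-[.6686,-.2082]; print(q.round(1),st[j,4],'dir',np.degrees(np.arctan2(vx[1],vx[0])).round(1),'centroid',(v*1000).round(1),np.degrees(np.arctan2(v[1],v[0])).round(1))
E
```

```text
t 66.9 at [ 0.5087 -0.0095  0.2294] phi 15.77 tiltz [-3.e-04  5.e-04 -1.e+00] o 2.99 F [-0.3 -1.3  1.5] M [-0.03 -0.02  0.03] g 0.0
cap [198.5 196. ] [200.  168.6] (array([0.5393, 0.1806, 0.0327]), 0.0029)
cap [214.8 197.9] [213.6 179. ] (array([0.5342, 0.1256, 0.0274]), 0.0006)
[318.1 147.8] 718 dir 15.3 centroid [11.9  4. ] 18.8
```

View pics/l.png

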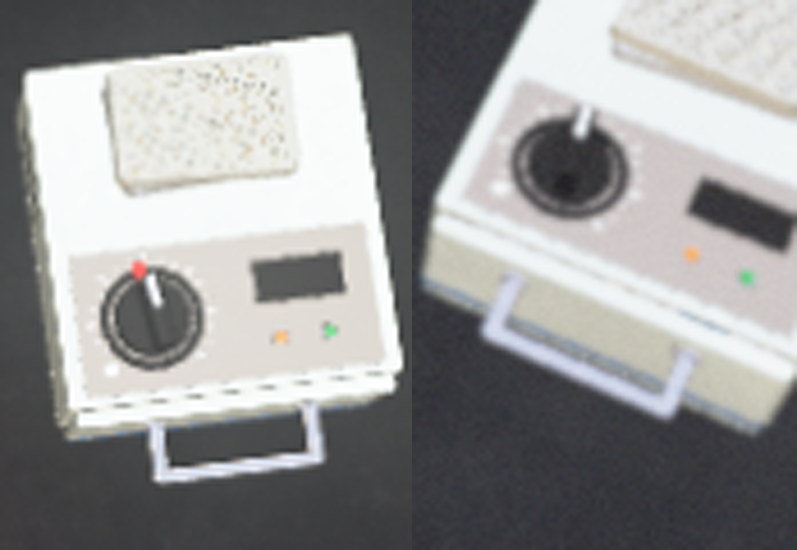

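The line (15.3°) points at the tab (about 15.8°) and the drawer is home. I'll do one last check of the rack in the side view and then hand in.

```bash
python3 - <<'E'
from h import *
caps(.03)
hs=cv2.cvtColor(snap('side'),cv2.COLOR_RGB2HSV)
n,l,st,c=cv2.connectedComponentsWithStats(cv2.inRange(hs,(5,100,90),(24,255,255)))
ok=all(any(np.hypot(*(c[i]-p))<3 and st[i,4]>10 for i in range(1,n)) for p in((200.1,168.5),(213.5,178.9),(227.8,189.3)))
print(ok)
if ok: print(bot.close_job())
E
```

```text
top or [198.5 196. ] 42 [0.54 0.18 0.03]
top or [215.4 198. ] 42 [0.534 0.123 0.03 ]
top bl [297.2 248.1] 234 [ 0.369 -0.149  0.03 ]
side or [200.2 168.6] 75 [0.54  0.183 0.03 ]
side or [213.6 179. ] 81 [0.533 0.125 0.03 ]
side or [227.8 189.4] 84 [0.528 0.067 0.03 ]
side bl [256.6 274.3] 505 [ 0.36  -0.153  0.03 ]
True
the job is handed in; nothing more can be done
None
```

The job is done and handed in: all three orange tubes are in the rack (the middle one got knocked forward and I pushed it back), both blue tubes are in the drawer, the drawer is home, and the dial points at the red tab to within about half a degree by camera.

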